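# Count out two stubs and present the carrier bore-up

## Task

Getting ready to mount specimens: first put exactly two of the three flat metal stubs into the steel tray, lying on its floor and let go, while the square metal carrier still lies on the desk. Then pick up the carrier, find which of its ends has the blind bore, turn it so that the bore points straight up and finish holding it there, still and a good hand's height (at least 15 cm) above the desk, ready to take a stub; do not put it down or let go. Leave the third stub out of the tray and the other things on the desk where they are.

Things in the scene. Friction and masses are not known exactly. Their poses are not given: they have to be found in the camera images.
- tray: shallow open steel tray lying loose on the desk, 121 mm (x) x 215 mm (y), walls 2 mm thick; origin at the centre of its underside, z up; the inner floor is 2 mm above the origin and the rim 15 mm. Mass 0.21 kg.
- carrier_center (a point): centre of the stub carrier, a loose aluminium square bar, 76 mm long (x axis), 40 x 40 mm across, lying on a long side (centre 20 mm above the desk). One end is solid, the other has a blind round bore. The x axis points from the centre out of the bore. Outside, sides and ends are alike: from above the bore does not show. About 0.3 kg; the bored half is the lighter by feel.
- bore_mouth (a point): centre of the mouth of the carrier's blind bore, in the middle of its end face, 38 mm from the carrier's centre along x; the bore is 28 mm in diameter and 40 mm deep. Held at mid-length, the carrier pulls down on the other (solid) end with about 0.014 N m.
- stub_0_center (a point): centre of a specimen stub: a loose flat aluminium disc, diameter 25 mm, 14 mm thick, with a shallow groove round its edge, starting flat on the desk with its axis (z) upright; 25 g. The three stubs are alike.
- stub_1_center (a point): centre of a specimen stub: a loose flat aluminium disc, diameter 25 mm, 14 mm thick, with a shallow groove round its edge, starting flat on the desk with its axis (z) upright; 25 g. The three stubs are alike.
- stub_2_center (a point): centre of a specimen stub: a loose flat aluminium disc, diameter 25 mm, 14 mm thick, with a shallow groove round its edge, starting flat on the desk with its axis (z) upright; 25 g. The three stubs are alike.
- cover_glass_box_center (a point): bystander, to be left alone: small clear square box, 38 x 38 x 21 mm, standing among the stubs; this point is its centre, half-way up
- loupe_center (a point): bystander, to be left alone: folding magnifier, 26 x 54 x 15 mm; this point is its centre, half-way up
- dropper_bottle_center (a point): bystander, to be left alone: upright dropper bottle, 42 mm wide, 110 mm tall; this point is its centre, half-way up
- immersion_oil_center (a point): bystander, to be left alone: small brown upright bottle, diameter 25 mm, 56 mm tall; this point is its centre, half-way up
- slide_carton_a_center (a point): bystander, to be left alone: flat pale carton, 84 x 106 x 24 mm; this point is its centre, half-way up
There are look-alikes about, which are no part of the job. Several things look just like the part that bears carrier_center: the one meant starts farthest to the robot's left.

How it is judged:
By the outcome, as a careful person would: the job done as asked, in the order asked, and still so for the second after the job is handed in, while the arm keeps its last pose, push and grip.
It also fails if it takes over 64 s, if anything falls off the work surface, if the arm or the gripper's body presses on something with over 40 N, if the wrist force passes 120 N, or if a joint passes its speed limit or range.

## Robot

A 7-joint arm with a two-finger parallel gripper is mounted at the origin on a cart in front of the work surface, level with it; the furniture and walls round the work are solid. World frame = base frame: x ahead of the robot, y to its left, z up, the work surface at z = 0. Lengths are in m, angles in rad, forces in N, time in s.
With the tool pointing down it reaches from about 0.4 to 0.75 m from the base axis. Payload 19.5 kg.
Tool frame: the origin (TCP) lies at the centre of the arm's flange, where the gripper is bolted on; the fingertips stand 173 mm ahead of it and the grasp point (between the pads) lies 155 mm ahead of it; z points along the fingers, y is the direction in which the jaws open and shut (so a half turn about z gives the same grasp; the last joint's range is limited). The gripper opens to 85 mm and grips with 20 to 120 N. Pads are 22 mm wide; open, the fingers measure 114 mm over their backs; the gripper's body (76 mm by 85 mm) begins 54 mm behind the grasp point. The pads swing forward as they close: fully open they stand 13 mm farther back than shut.
Start: joints at [-1.247, 0.707, -0.028, 1.485, 0.022, 0.951, -0.075], TCP at [0.206, 0.537, 0.405] pointing down, gripper open.
Joint ranges: [-2.71, 2.71], [-0.32, 2.16], [-1.57, 1.52], [0, 2.45], [-1.46, 4.6], [0, 2.02], [-2.83, 2.83]. Speed limits (rad/s): [1.89, 1.89, 2.57, 2.57, 3.01, 3.01, 3.01].

## Interface

Orientations are given as a 3x3 rotation matrix whose columns are the frame's x, y, z axes.
In Python, from station import robot gives the robot as it stands. The module is installed in compiled form; this text tells all that it offers.
- The arm moves only by the tool apply_moves, never from a script. Its argument "plan" is a list of rows, each an object of numbers: "claw": the opening, from 0 (shut) to 1 (fully open); "dx", "dy", "dz": the shift along the tool's x, y, z scaled (see below); "wx", "wy", "wz": the turn, a rotation vector about the tool's x, y, z scaled (see below). A call has 1 to 5 rows; each row is the pose to reach, as a shift and turn from the pose commanded when the call began, along the tool's axes at that moment, turning the shorter way round; what a row does not reach only later rows make up. The controller multiplies each number of a shift by 0.15 m and each number of a turn by pi rad. A row lasts 1/10 s, in which the tool goes at most 50 mm and 8.59 degrees, less where a joint would pass 70% of its speed; a pose out of reach is approached as far as the arm can. A call with a number of a shift or a turn outside -1 to 1 is refused whole. A call with a gripper value outside its range is refused whole. The fingers move at their own pace and stop on an object; the grip force is fixed at half the most. Time passes only in rows, so rows that repeat a pose let the fingers close. It gives the time, the measured TCP pose, the force and the opening at its end, in the units of the state.
- robot.get_obs(): the state, without advancing time (a new reading comes with each control period).
- robot.get_image(name): name is "scene" or "top" or "wrist"; returns a dict with "pixels" (384x512x3 uint8, red, green, blue), "fovy" (degrees; the focal length in pixels is half the picture's height over the tangent of half this angle, whatever the lens; pixels are square), "cx", "cy" (the principal point, pixels), "rvec" (rotation vector, rad) and "tvec" (3), from world to camera coordinates, as OpenCV has them. Camera axes: x right, y down, z forward; pixel columns grow to the right and rows downward; lengths in m; the calibration is good to about 2 mm. A picture is of the moment at which its call begins. There is no depth.
- robot.close_job(): hands the job in, once; it reports no verdict.
Trained networks look in a picture, given as the dict that the camera call returned (one of the last four; its "shot" number tells which), for a name from the list of things; names that differ only in an ending like _2 or _b are one class to them, and where a whole thing is asked for, a point or a joint stands for the part that bears it (a point fixed in the world has none). Each returns a list of dicts, best first, with "p" (0 to 1); they miss things now and then, are a little off and sometimes report something else, mostly with a low value. They report only what shows in the picture. A call takes as long as a camera call. They do not tell look-alikes from the thing itself.
- robot.cut_out(picture, label): "region" (384x512 bool, what is visible of it) and "at" ([column, row] in pixels, amid what is visible of it).
The state is a dict: "time_s": time; "joints": joint angles; "dq": joint speeds; "joint_torque": joint torques, N m; "eef_pos": TCP position; "orientation": TCP orientation; "ft_force": force on the tool from outside, world axes, zero at the start; "moment": the same for the moment, N m; "width": opening from 0.0 (shut) to 1.0 (fully open).
Only numpy, scipy, OpenCV 4.12 (cv2) and the standard library are available. Lean on these libraries where they do the work, as an engineer would, in place of code of your own. Each camera call takes 0.05 s, during which the arm holds its last target.

## Working session

There is one attempt and no reset: what is moved stays moved. The work goes in short steps, Python scripts to look and compute and a tool call to move; the robot and the scene stay as the last step left them, time stands still between calls to the robot, and variables do not carry over. Pictures are saved under pics/ and viewed, and the job is handed in when it is done.

Besides the shell and the picture viewer there is one more tool, called in YAML: its name, and indented under it one key for each argument. apply_moves: Moves the arm, as the interface text tells. Shifts and turns lie within -1 to 1; 1 stands for 0.15 m of shift or pi rad of turn. Its arguments: {"type":"object","properties":{"plan":{"type":"array","items":{"type":"object","properties":{"claw":{"type":"number"},"dx":{"type":"number","minimum":-1,"maximum":1},"dy":{"type":"number","minimum":-1,"maximum":1},"dz":{"type":"number","minimum":-1,"maximum":1},"wx":{"type":"number","minimum":-1,"maximum":1},"wy":{"type":"number","minimum":-1,"maximum":1},"wz":{"type":"number","minimum":-1,"maximum":1}}}}},"required":["plan"]}

```bash
mkdir -p pics
cat > h.py <<'E'
import numpy as np, cv2
from station import robot
def shot(n,f=None):
    im=robot.get_image(n)
    if f: cv2.imwrite('pics/'+f, im['pixels'][:,:,::-1])
    return im
def K(im):
    f=192/np.tan(np.radians(im['fovy'])/2)
    return np.array([[f,0,im['cx']],[0,f,im['cy']],[0,0,1]])
def toworld(im,uv,z):
    R,_=cv2.Rodrigues(np.array(im['rvec'],float)); t=np.array(im['tvec'],float).ravel()
    c=-R.T@t
    d=R.T@np.linalg.inv(K(im))@np.array([uv[0],uv[1],1.])
    return c+d*(z-c[2])/d[2]
def topix(im,P):
    p,_=cv2.projectPoints(np.array(P,float).reshape(-1,3),np.array(im['rvec'],float),np.array(im['tvec'],float),K(im),None)
    return p.reshape(-1,2)
E
python3 - <<'E'
from h import *
np.set_printoptions(precision=4,suppress=True)
o=robot.get_obs(); print(o)
for n in ['scene','top','wrist']:
    im=shot(n,n+'0.png'); print(n,im['fovy'],im['cx'],im['cy'],im['rvec'],im['tvec'],[k for k in im])
    R,_=cv2.Rodrigues(np.array(im['rvec'],float)); print(-R.T@np.array(im['tvec']).ravel())
    if n=='wrist': continue
    for l,z in [('tray',0.008),('carrier_center',.02),('stub_0_center',.007),('cover_glass_box_center',.01)]:
        for d in robot.cut_out(im,l): print(l,round(d['p'],2),d['at'],d['region'].sum(),toworld(im,d['at'],z))
E
```

```text
{'time_s': 0.0, 'joints': array([-1.2468,  0.7071, -0.0276,  1.485 ,  0.022 ,  0.9509, -0.0755]), 'dq': array([-0.0014, -0.0009, -0.0022, -0.0016,  0.0007, -0.0015, -0.0017]), 'joint_torque': array([ -0.0006, -88.32  ,   1.2344, -23.6177,   0.0169,   0.0063,
         0.    ]), 'eef_pos': array([0.2056, 0.5369, 0.4042]), 'orientation': array([[-0.9339,  0.3576, -0.0004],
       [ 0.3576,  0.9339, -0.001 ],
       [-0.    , -0.0011, -1.    ]]), 'ft_force': array([ 0.4088, -0.7752, -0.1731]), 'moment': array([0.0138, 0.0083, 0.0031]), 'width': 1.0008836629564146}
scene 45.04505540654007 253.72624750698887 187.78730647682042 [ 2.3552 -0.6645  0.2284] [-0.5114  0.2224  1.399 ] ['pixels', 'fovy', 'cx', 'cy', 'rvec', 'tvec', 'shot']
[ 0.0664 -0.9062  1.2011]
tray 0.55 [182.8, 145.1] 1397 [0.4679 0.2898 0.008 ]
tray 0.27 [286.8, 229.5] 52 [ 0.5815 -0.2283  0.008 ]
carrier_center 0.77 [306.7, 277.0] 507 [ 0.5318 -0.4039  0.02  ]
carrier_center 0.71 [242.6, 222.8] 434 [ 0.4723 -0.1403  0.02  ]
carrier_center 0.61 [214.4, 251.3] 393 [ 0.3466 -0.1871  0.02  ]
carrier_center 0.58 [244.1, 184.5] 3
[... 304 characters left out ...]
', 'rvec', 'tvec', 'shot']
[ 0.4927 -0.0632  0.9849]
tray 0.6 [123.6, 225.0] 3651 [0.4546 0.2873 0.008 ]
carrier_center 0.88 [238.9, 191.4] 454 [ 0.5541 -0.0262  0.02  ]
carrier_center 0.76 [377.8, 205.0] 614 [ 0.5267 -0.4058  0.02  ]
carrier_center 0.69 [294.1, 270.5] 471 [ 0.3445 -0.1807  0.02  ]
carrier_center 0.63 [271.8, 223.0] 458 [ 0.4705 -0.1178  0.02  ]
cover_glass_box_center 0.8 [334.3, 207.8] 234 [ 0.5163 -0.2895  0.01  ]
cover_glass_box_center 0.7 [239.6, 192.8] 437 [ 0.5509 -0.0278  0.01  ]
wrist 61.943741470689396 252.53243599362696 187.8352029551408 [-2.3985 -1.6496 -0.2255] [-0.5747 -0.0343  0.3787] ['pixels', 'fovy', 'cx', 'cy', 'rvec', 'tvec', 'shot']
[0.1419 0.5607 0.3747]
```

Run:
```python
import cv2
for n in ['scene','top']:
    a=cv2.imread(f'pics/{n}0.png'); cv2.imwrite(f'pics/{n}0b.png',cv2.resize(a,(800,600),interpolation=cv2.INTER_CUBIC))
```

```text
(no output)
```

View pics/scene0b.png

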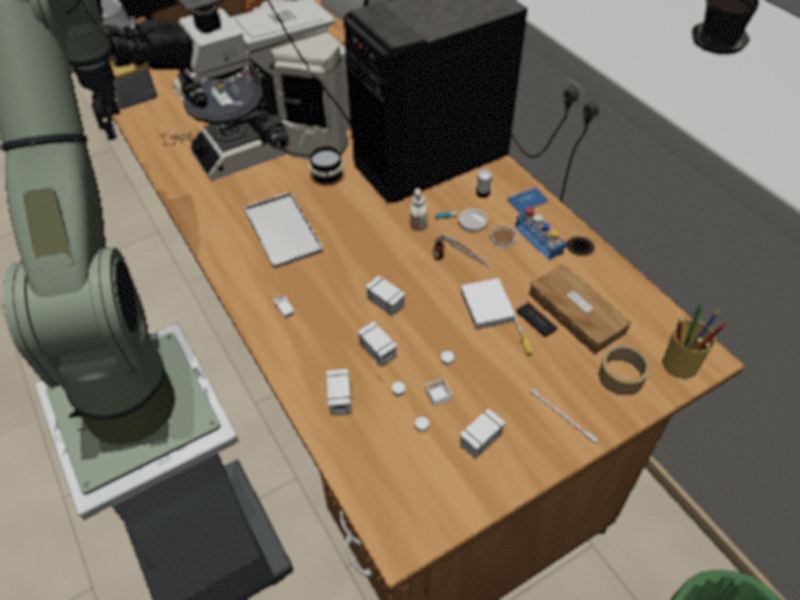

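View pics/top0b.png

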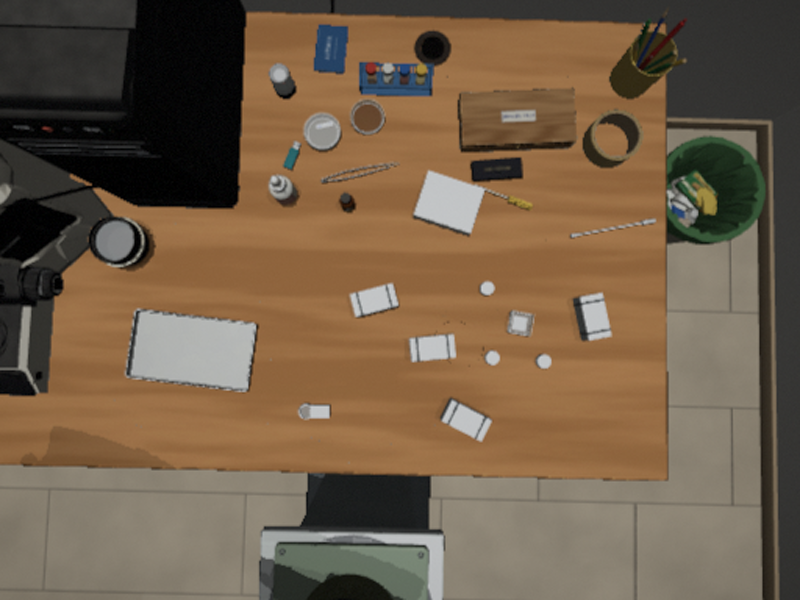

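View pics/wrist0.png

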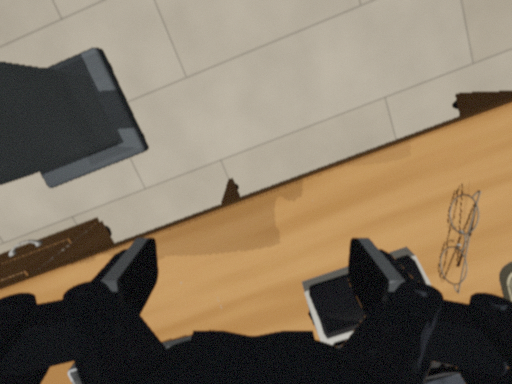

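Run:
```python
import cv2
a=cv2.imread('pics/top0.png')[170:290,200:400]; b=cv2.imread('pics/scene0.png')[160:310,190:330]
cv2.imwrite('pics/topc.png',cv2.resize(a,(800,480),interpolation=cv2.INTER_CUBIC))
cv2.imwrite('pics/scenec.png',cv2.resize(b,(560,600),interpolation=cv2.INTER_CUBIC))
```

```text
(no output)
```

View pics/topc.png

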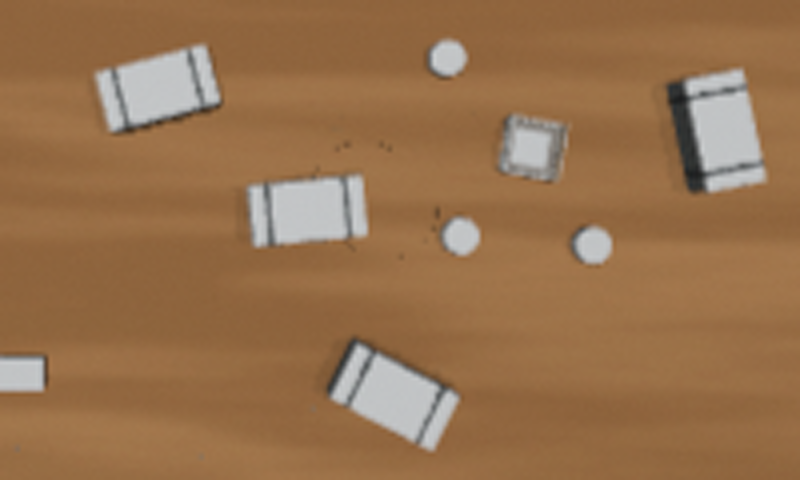

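View pics/scenec.png

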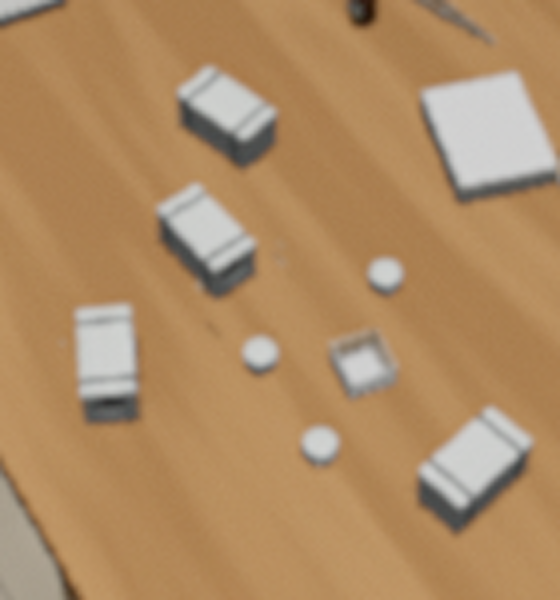

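Run:
```python
from h import *
np.set_printoptions(precision=4,suppress=True)
t=shot('top');s=shot('scene')
T=lambda u,v,z: toworld(t,(200+u/4-.4,170+v/4-.4),z)
S=lambda u,v,z: toworld(s,(190+u/4-.4,160+v/4-.4),z)
print('stubs top'); 
for p,q in [((448,56),(386,270)),((461,235),(260,350)),((593,244),(320,441))]: print(T(*p,.014),S(*q,.014))
print('carrier corners')
for p,q in [((96,72),(180,92)),((207,45),(210,67)),((219,104),(276,113)),((112,132),(237,138))]: print(T(*p,.04),S(*q,.04))
print('glassbox',T(533,148,.02), S(363,360,.02))
print('tray corners top')
for c,r in [(136,311),(257,324),(248,390),(127,377)]: print(toworld(t,(c*.64,r*.64),.015))
for c,r in [(246,205),(292,194),(321,242),(277,263)]: print(toworld(s,(c*.64,r*.64),.015))
```

```text
stubs top
[ 0.5811 -0.2252  0.014 ] [ 0.5822 -0.2229  0.014 ]
[ 0.4587 -0.236   0.014 ] [ 0.4593 -0.2345  0.014 ]
[ 0.4549 -0.3263  0.014 ] [ 0.4556 -0.3251  0.014 ]
carrier corners
[0.5619 0.0142 0.04  ] [0.5265 0.0038 0.04  ]
[ 0.5819 -0.0595  0.04  ] [0.5619 0.0147 0.04  ]
[ 0.5427 -0.0685  0.04  ] [ 0.5824 -0.0581  0.04  ]
[0.5222 0.0023 0.04  ] [ 0.5413 -0.0641  0.04  ]
glassbox [ 0.5192 -0.2831  0.02  ] [ 0.5186 -0.2863  0.02  ]
tray corners top
[0.5229 0.3876 0.015 ]
[0.5056 0.1758 0.015 ]
[0.3909 0.1867 0.015 ]
[0.4081 0.3971 0.015 ]
[0.4165 0.4019 0.015 ]
[0.5285 0.3785 0.015 ]
[0.513  0.1939 0.015 ]
[0.3985 0.1875 0.015 ]
```

```bash
cat >> h.py <<'E'
from scipy.spatial.transform import Rotation as Ro
np.set_printoptions(precision=4,suppress=True)
def down(ang):  # jaw axis y at world angle ang(deg), z down
    a=np.radians(ang); y=np.array([np.cos(a),np.sin(a),0]); z=np.array([0,0,-1.]); x=np.cross(y,z)
    return np.stack([x,y,z],1)
def plan(pts, start=None):
    """pts: list of (pos,R). prints a shift/turn per call; splits so that each call is feasible in 5 rows"""
    o=robot.get_obs(); p=o['eef_pos'];R=o['orientation']
    if start: p,R=start
    for q,Q in pts:
        q=np.array(q,float)
        rv=Ro.from_matrix(R.T@Q).as_rotvec(); d=R.T@(q-p)
        n=int(np.ceil(max(np.linalg.norm(rv)/np.radians(42),np.linalg.norm(d)/.24,np.abs(d).max()/.149,1e-6)))
        for i in range(1,n+1):
            P2=p+(q-p)/n; 
            R2=R@Ro.from_rotvec(rv/n).as_matrix()
            dd=R.T@(P2-(p))/.15
            if i==1: p0=p.copy(); step=(q-p0)/n
            dd=R.T@step/.15; w=rv/n/np.pi
            print('d',dd.round(3),'w',w.round(4),'-> ',(p0+step*i).round(3), 'rows>=',max(np.linalg.norm(step)/.05,np.degrees(np.linalg.norm(rv/n))/8.59).round(1))
            R=R2
        p=q;R=np.array(Q)
def st():
    o=robot.get_obs(); print('t',round(o['time_s'],2),'pos',o['eef_pos'],'yjaw',np.degrees(np.arctan2(o['orientation'][1,1],o['orientation'][0,1])).round(2),'z',o['orientation'][:,2],'F',o['ft_force'],'M',o['moment'],'w',round(o['width'],3),'\nq',o['joints']); return o
E
python3 - <<'E'
from h import *
st(); plan([((.5815,-.224,.33),down(-15))])
E
```

```text
t 0.65 pos [0.2056 0.537  0.4047] yjaw 69.04 z [-0.0001 -0.0001 -1.    ] F [-0.4911  0.0859  0.2249] M [-0.0133  0.0504  0.0162] w 0.999 
q [-1.2467  0.7065 -0.0276  1.4846  0.022   0.9509 -0.0755]
d [-0.831 -0.768  0.1  ] w [-0.      0.      0.0934] ->  [0.281 0.385 0.39 ] rows>= 3.4
d [-1.018 -0.495  0.1  ] w [-0.      0.      0.0934] ->  [0.356 0.233 0.375] rows>= 3.4
d [-1.117 -0.18   0.1  ] w [-0.      0.      0.0934] ->  [0.431 0.08  0.36 ] rows>= 3.4
d [-1.121  0.151  0.1  ] w [-0.      0.      0.0934] ->  [ 0.506 -0.072  0.345] rows>= 3.4
d [-1.03   0.469  0.1  ] w [-0.      0.      0.0934] ->  [ 0.582 -0.224  0.33 ] rows>= 3.4
```

apply_moves:
  plan:
    - {"dx":-0.83,"dy":-0.77,"dz":0.1,"wz":0.093,"claw":0.55}
    - {"dx":-0.83,"dy":-0.77,"dz":0.1,"wz":0.093,"claw":0.55}
    - {"dx":-0.83,"dy":-0.77,"dz":0.1,"wz":0.093,"claw":0.55}
    - {"dx":-0.83,"dy":-0.77,"dz":0.1,"wz":0.093,"claw":0.55}
    - {"dx":-0.83,"dy":-0.77,"dz":0.1,"wz":0.093,"claw":0.55}

```text
invalid input
```

apply_moves:
  plan:
    - {"dx":-1,"dy":-0.49,"dz":0.1,"wz":0.094,"claw":0.55}
    - {"dx":-1,"dy":-0.49,"dz":0.1,"wz":0.094,"claw":0.55}
    - {"dx":-1,"dy":-0.49,"dz":0.1,"wz":0.094,"claw":0.55}
    - {"dx":-1,"dy":-0.49,"dz":0.1,"wz":0.094,"claw":0.55}

```text
invalid input
```

Run:
```python
from h import *
st(); plan([((.5815,-.224,.33),down(-15))])
```

```text
t 0.65 pos [0.2056 0.537  0.4047] yjaw 69.04 z [-0.0001 -0.0001 -1.    ] F [-0.4911  0.0859  0.2249] M [-0.0133  0.0504  0.0162] w 0.999 
q [-1.2467  0.7065 -0.0276  1.4846  0.022   0.9509 -0.0755]
d [-0.831 -0.768  0.1  ] w [-0.      0.      0.0934] ->  [0.281 0.385 0.39 ] rows>= 3.4
d [-1.018 -0.495  0.1  ] w [-0.      0.      0.0934] ->  [0.356 0.233 0.375] rows>= 3.4
d [-1.117 -0.18   0.1  ] w [-0.      0.      0.0934] ->  [0.431 0.08  0.36 ] rows>= 3.4
d [-1.121  0.151  0.1  ] w [-0.      0.      0.0934] ->  [ 0.506 -0.072  0.345] rows>= 3.4
d [-1.03   0.469  0.1  ] w [-0.      0.      0.0934] ->  [ 0.582 -0.224  0.33 ] rows>= 3.4
```

apply_moves:
  plan:
    - {"dx":-0.83,"dy":-0.77,"dz":0.1,"wx":0,"wy":0,"wz":0.093,"claw":0.55}
    - {"dx":-0.83,"dy":-0.77,"dz":0.1,"wx":0,"wy":0,"wz":0.093,"claw":0.55}
    - {"dx":-0.83,"dy":-0.77,"dz":0.1,"wx":0,"wy":0,"wz":0.093,"claw":0.55}
    - {"dx":-0.83,"dy":-0.77,"dz":0.1,"wx":0,"wy":0,"wz":0.093,"claw":0.55}

```text
time_s: 1.05
eef_pos: [0.2822, 0.3811, 0.3898]
orientation: [[-0.789, 0.614, 0.001], [0.614, 0.789, -0.002], [-0.002, -0.001, -1.0]]
ft_force: [-0.5, 0.9, 0.2]
width: 0.551
```

Run:
```python
from h import *
st(); plan([((.5815,-.224,.33),down(-15))])
```

```text
t 1.05 pos [0.2822 0.3811 0.3898] yjaw 52.09 z [ 0.0007 -0.0016 -1.    ] F [-0.4544  0.8635  0.1803] M [ 0.0525 -0.0232 -0.0114] w 0.551 
q [-1.019   0.5842  0.0301  1.8612 -0.0236  0.6975 -0.0666]
d [-0.811 -0.391  0.081] w [0.     0.0001 0.0745] ->  [0.342 0.26  0.378] rows>= 2.7
d [-0.879 -0.192  0.081] w [0.     0.0001 0.0745] ->  [0.402 0.139 0.366] rows>= 2.7
d [-0.9    0.017  0.081] w [0.     0.0001 0.0745] ->  [0.462 0.018 0.354] rows>= 2.7
d [-0.871  0.225  0.08 ] w [0.     0.0001 0.0745] ->  [ 0.522 -0.103  0.342] rows>= 2.7
d [-0.795  0.421  0.08 ] w [0.     0.0001 0.0745] ->  [ 0.582 -0.224  0.33 ] rows>= 2.7
```

All keys are needed; the calls track well. Continuing along this list.

apply_moves:
  plan:
    - {"dx":-0.81,"dy":-0.39,"dz":0.08,"wx":0,"wy":0,"wz":0.0745,"claw":0.55}
    - {"dx":-0.81,"dy":-0.39,"dz":0.08,"wx":0,"wy":0,"wz":0.0745,"claw":0.55}
    - {"dx":-0.81,"dy":-0.39,"dz":0.08,"wx":0,"wy":0,"wz":0.0745,"claw":0.55}

```text
time_s: 1.35
eef_pos: [0.3418, 0.2615, 0.3777]
orientation: [[-0.624, 0.781, 0.0], [0.781, 0.624, -0.001], [-0.001, -0.0, -1.0]]
ft_force: [1.2, 1.1, 0.3]
width: 0.553
```

apply_moves:
  plan:
    - {"dx":-0.88,"dy":-0.19,"dz":0.08,"wx":0,"wy":0,"wz":0.0745,"claw":0.55}
    - {"dx":-0.88,"dy":-0.19,"dz":0.08,"wx":0,"wy":0,"wz":0.0745,"claw":0.55}
    - {"dx":-0.88,"dy":-0.19,"dz":0.08,"wx":0,"wy":0,"wz":0.0745,"claw":0.55}

```text
time_s: 1.65
eef_pos: [0.4025, 0.1407, 0.3656]
orientation: [[-0.426, 0.905, 0.0], [0.905, 0.426, -0.001], [-0.001, 0.0, -1.0]]
ft_force: [-0.0, 0.7, 0.4]
width: 0.549
```

apply_moves:
  plan:
    - {"dx":-0.9,"dy":0.02,"dz":0.08,"wx":0,"wy":0,"wz":0.0745,"claw":0.55}
    - {"dx":-0.9,"dy":0.02,"dz":0.08,"wx":0,"wy":0,"wz":0.0745,"claw":0.55}
    - {"dx":-0.9,"dy":0.02,"dz":0.08,"wx":0,"wy":0,"wz":0.0745,"claw":0.55}

```text
time_s: 1.95
eef_pos: [0.4633, 0.0199, 0.3535]
orientation: [[-0.204, 0.979, 0.0], [0.979, 0.204, -0.001], [-0.001, 0.0, -1.0]]
ft_force: [-0.3, 1.5, 1.1]
width: 0.549
```

apply_moves:
  plan:
    - {"dx":-0.87,"dy":0.22,"dz":0.08,"wx":0,"wy":0,"wz":0.0745,"claw":0.55}
    - {"dx":-0.87,"dy":0.22,"dz":0.08,"wx":0,"wy":0,"wz":0.0745,"claw":0.55}
    - {"dx":-0.87,"dy":0.22,"dz":0.08,"wx":0,"wy":0,"wz":0.0745,"claw":0.55}

```text
time_s: 2.25
eef_pos: [0.5227, -0.101, 0.3415]
orientation: [[0.029, 1.0, 0.0], [1.0, -0.029, -0.001], [-0.001, 0.0, -1.0]]
ft_force: [0.5, 1.3, 0.2]
width: 0.549
```

Run:
```python
from h import *
st(); plan([((.5815,-.224,.28),down(-15))])
im=shot('wrist','w1.png')
print(topix(im,[(.5815,-.224,.014)]))
for d in robot.cut_out(im,'stub_0_center'): print(d['p'],d['at'],d['region'].sum(),toworld(im,d['at'],.009))
```

```text
t 2.25 pos [ 0.5227 -0.101   0.3415] yjaw -1.64 z [ 0.0003 -0.001  -1.    ] F [0.4515 1.2675 0.154 ] M [ 0.0428  0.0221 -0.0341] w 0.549 
q [ 0.0505  0.7369  0.1495  1.7269 -0.1565  0.689   0.2541]
d [-0.808  0.415  0.411] w [0.0001 0.0003 0.0742] ->  [ 0.582 -0.224  0.28 ] rows>= 3.0
[[312.0611 284.796 ]]
0.5 [200.3, 295.8] 245 [ 0.4618 -0.2372  0.009 ]
```

View pics/w1.png

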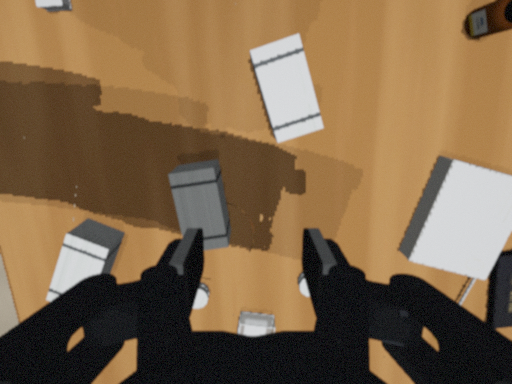

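apply_moves:
  plan:
    - {"dx":-0.81,"dy":0.415,"dz":0.41,"wx":0,"wy":0,"wz":0.074,"claw":0.55}
    - {"dx":-0.81,"dy":0.415,"dz":0.41,"wx":0,"wy":0,"wz":0.074,"claw":0.55}
    - {"dx":-0.81,"dy":0.415,"dz":0.41,"wx":0,"wy":0,"wz":0.074,"claw":0.55}
    - {"dx":-0.81,"dy":0.415,"dz":0.41,"wx":0,"wy":0,"wz":0.074,"claw":0.55}

```text
time_s: 2.75
eef_pos: [0.5812, -0.2254, 0.2772]
orientation: [[0.257, 0.966, -0.003], [0.966, -0.257, -0.002], [-0.003, -0.002, -1.0]]
ft_force: [0.3, 1.1, -0.2]
width: 0.547
```

Run:
```python
from h import *
st(); plan([((.5815,-.224,.20),down(-15)),((.5815,-.224,.1775),down(-15))])
im=shot('wrist','w2.png')
print(topix(im,[(.5815,-.224,.014),(.459,-.235,.014)]))
for d in robot.cut_out(im,'stub_0_center'): print(d['p'],d['at'],d['region'].sum(),toworld(im,d['at'],.009))
```

```text
t 2.75 pos [ 0.5812 -0.2254  0.2772] yjaw -14.92 z [-0.0031 -0.0018 -1.    ] F [ 0.3292  1.1151 -0.2224] M [ 0.0113 -0.0146  0.0318] w 0.547 
q [ 0.2336  0.9498  0.185   1.4328 -0.2103  0.7805  0.2326]
d [0.011 0.001 0.515] w [-0.0008  0.0008  0.0005] ->  [ 0.582 -0.224  0.2  ] rows>= 1.5
d [0.   0.   0.15] w [0. 0. 0.] ->  [ 0.582 -0.224  0.178] rows>= 0.5
[[253.9073 188.5983]
 [108.1597 239.6655]]
0.67 [110.7, 236.4] 969 [ 0.4591 -0.2344  0.009 ]
```

View pics/w2.png

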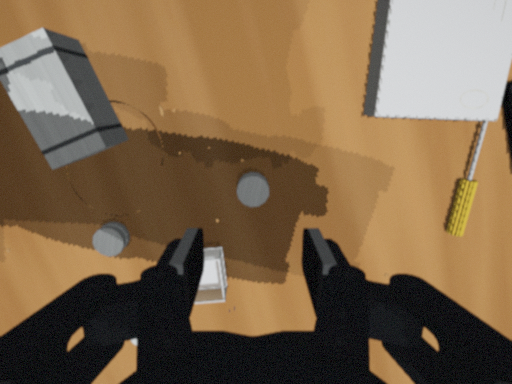

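apply_moves:
  plan:
    - {"dx":0.01,"dy":0,"dz":0.4,"wx":-0.0008,"wy":0.0008,"wz":0,"claw":0.55}
    - {"dx":0.01,"dy":0,"dz":0.58,"wx":-0.0008,"wy":0.0008,"wz":0,"claw":0.55}
    - {"dx":0.01,"dy":0,"dz":0.66,"wx":-0.0008,"wy":0.0008,"wz":0,"claw":0.55}
    - {"dx":0.01,"dy":0,"dz":0.66,"wx":-0.0008,"wy":0.0008,"wz":0,"claw":0.55}

```text
time_s: 3.25
eef_pos: [0.5818, -0.2185, 0.181]
orientation: [[0.252, 0.968, 0.002], [0.968, -0.252, 0.002], [0.003, 0.001, -1.0]]
ft_force: [0.1, 0.1, 0.5]
width: 0.55
```

apply_moves:
  plan:
    - {"dx":0,"dy":0,"dz":0,"wx":0,"wy":0,"wz":0,"claw":0.1}
    - {"dx":0,"dy":0,"dz":0,"wx":0,"wy":0,"wz":0,"claw":0.1}
    - {"dx":0,"dy":0,"dz":0,"wx":0,"wy":0,"wz":0,"claw":0.1}
    - {"dx":0,"dy":0,"dz":0,"wx":0,"wy":0,"wz":0,"claw":0.1}
    - {"dx":0,"dy":0,"dz":0,"wx":0,"wy":0,"wz":0,"claw":0.1}

```text
time_s: 3.75
eef_pos: [0.5823, -0.2195, 0.1836]
orientation: [[0.253, 0.967, 0.006], [0.967, -0.253, 0.001], [0.002, 0.005, -1.0]]
ft_force: [-1.4, 2.3, 11.1]
width: 0.233
```

Run:
```python
from h import *
st(); plan([((.5815,-.224,.30),down(-15)),((.47,.335,.30),down(35))])
```

```text
t 3.75 pos [ 0.5823 -0.2195  0.1836] yjaw -14.65 z [ 0.0058  0.001  -1.    ] F [-1.409   2.3395 11.0863] M [ 0.3297  0.4499 -0.0151] w 0.233 
q [ 0.2425  1.0854  0.1455  1.4739 -0.2359  0.5944  0.251 ]
d [-0.029  0.006 -0.776] w [ 0.0017 -0.0008  0.002 ] ->  [ 0.582 -0.224  0.3  ] rows>= 2.3
d [ 0.852 -0.421  0.   ] w [ 0.      0.     -0.0694] ->  [ 0.554 -0.084  0.3  ] rows>= 2.9
d [ 0.923 -0.226  0.   ] w [ 0.      0.     -0.0694] ->  [0.526 0.056 0.3  ] rows>= 2.9
d [ 0.95  -0.021  0.   ] w [ 0.      0.     -0.0694] ->  [0.498 0.195 0.3  ] rows>= 2.9
d [0.932 0.185 0.   ] w [ 0.      0.     -0.0694] ->  [0.47  0.335 0.3  ] rows>= 2.9
```

Run:
```python
from h import *
im=shot('wrist','w3.png'); st()
```

```text
t 3.8 pos [ 0.5823 -0.2195  0.1836] yjaw -14.65 z [ 0.0058  0.001  -1.    ] F [-1.6637  1.8672 12.4391] M [0.3466 0.4743 0.0176] w 0.233 
q [ 0.2425  1.0854  0.1454  1.4739 -0.2359  0.5943  0.251 ]
```

View pics/w3.png

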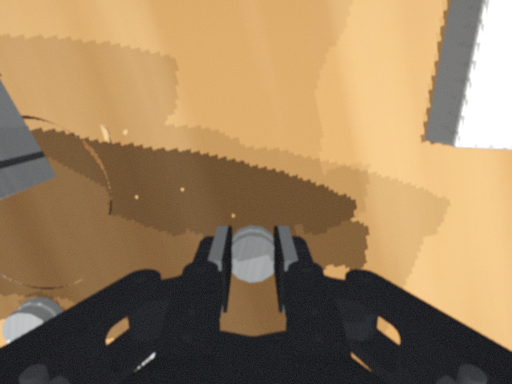

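apply_moves:
  plan:
    - {"dx":0,"dy":0,"dz":-0.2,"wx":0,"wy":0,"wz":0,"claw":0.1}
    - {"dx":0,"dy":0,"dz":-0.5,"wx":0,"wy":0,"wz":0,"claw":0.1}
    - {"dx":0,"dy":0,"dz":-0.8,"wx":0,"wy":0,"wz":0,"claw":0.1}
    - {"dx":0,"dy":0,"dz":-0.8,"wx":0,"wy":0,"wz":0,"claw":0.1}

```text
time_s: 4.2
eef_pos: [0.5822, -0.2201, 0.3084]
orientation: [[0.253, 0.967, 0.012], [0.967, -0.253, -0.002], [0.001, 0.012, -1.0]]
ft_force: [-0.5, -0.9, -1.0]
width: 0.225
```

Run:
```python
from h import *
st(); plan([((.47,.335,.30),down(35))])
im=shot('wrist','w4.png')
```

```text
t 4.2 pos [ 0.5822 -0.2201  0.3084] yjaw -14.66 z [ 0.0123 -0.0017 -0.9999] F [-0.4935 -0.9003 -0.9874] M [ 0.0426 -0.0221  0.0519] w 0.225 
q [ 0.223   0.9038  0.1914  1.4211 -0.2085  0.8243  0.2272]
d [ 0.848 -0.415  0.01 ] w [ 0.001   0.0003 -0.069 ] ->  [ 0.554 -0.081  0.306] rows>= 2.8
d [ 0.917 -0.223  0.012] w [ 0.001   0.0003 -0.069 ] ->  [0.526 0.057 0.304] rows>= 2.8
d [ 0.944 -0.021  0.013] w [ 0.001   0.0003 -0.069 ] ->  [0.498 0.196 0.302] rows>= 2.8
d [0.926 0.183 0.014] w [ 0.001   0.0003 -0.069 ] ->  [0.47  0.335 0.3  ] rows>= 2.8
```

View pics/w4.png

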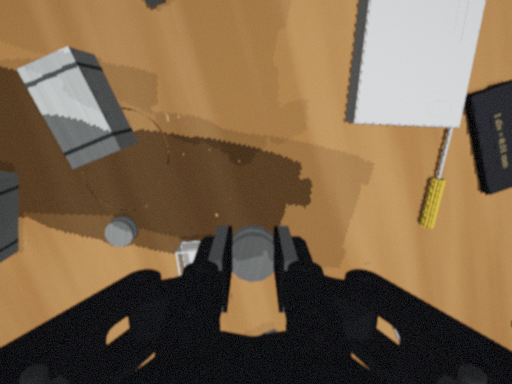

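apply_moves:
  plan:
    - {"dx":0.85,"dy":-0.415,"dz":0.01,"wx":0.001,"wy":0,"wz":-0.069,"claw":0.1}
    - {"dx":0.85,"dy":-0.415,"dz":0.01,"wx":0.001,"wy":0,"wz":-0.069,"claw":0.1}
    - {"dx":0.85,"dy":-0.415,"dz":0.01,"wx":0.001,"wy":0,"wz":-0.069,"claw":0.1}

```text
time_s: 4.55
eef_pos: [0.5526, -0.0783, 0.3001]
orientation: [[0.036, 0.999, 0.0], [0.999, -0.036, 0.003], [0.003, -0.0, -1.0]]
ft_force: [0.2, 0.2, 0.9]
width: 0.233
```

apply_moves:
  plan:
    - {"dx":0.92,"dy":-0.22,"dz":0.01,"wx":0.001,"wy":0,"wz":-0.069,"claw":0.1}
    - {"dx":0.92,"dy":-0.22,"dz":0.01,"wx":0.001,"wy":0,"wz":-0.069,"claw":0.1}
    - {"dx":0.92,"dy":-0.22,"dz":0.01,"wx":0.001,"wy":0,"wz":-0.069,"claw":0.1}

```text
time_s: 4.85
eef_pos: [0.525, 0.0611, 0.299]
orientation: [[-0.181, 0.984, -0.003], [0.984, 0.181, 0.003], [0.003, -0.003, -1.0]]
ft_force: [1.6, -0.7, -0.3]
width: 0.231
```

apply_moves:
  plan:
    - {"dx":0.94,"dy":-0.02,"dz":0.01,"wx":0.001,"wy":0,"wz":-0.069,"claw":0.1}
    - {"dx":0.94,"dy":-0.02,"dz":0.01,"wx":0.001,"wy":0,"wz":-0.069,"claw":0.1}
    - {"dx":0.94,"dy":-0.02,"dz":0.01,"wx":0.001,"wy":0,"wz":-0.069,"claw":0.1}

```text
time_s: 5.15
eef_pos: [0.4969, 0.1995, 0.2978]
orientation: [[-0.388, 0.922, -0.006], [0.922, 0.388, 0.002], [0.004, -0.005, -1.0]]
ft_force: [0.4, 0.2, 0.4]
width: 0.231
```

apply_moves:
  plan:
    - {"dx":0.93,"dy":0.18,"dz":0.01,"wx":0.001,"wy":0,"wz":-0.069,"claw":0.1}
    - {"dx":0.93,"dy":0.18,"dz":0.01,"wx":0.001,"wy":0,"wz":-0.069,"claw":0.1}
    - {"dx":0.93,"dy":0.18,"dz":0.01,"wx":0.001,"wy":0,"wz":-0.069,"claw":0.1}
    - {"dx":0.93,"dy":0.18,"dz":0.01,"wx":0.001,"wy":0,"wz":-0.069,"claw":0.1}

```text
time_s: 5.55
eef_pos: [0.4667, 0.3415, 0.2962]
orientation: [[-0.58, 0.815, -0.01], [0.815, 0.58, 0.003], [0.008, -0.007, -1.0]]
ft_force: [0.7, -1.2, 0.6]
width: 0.228
```

Run:
```python
from h import *
im=shot('wrist','w5.png')
st(); plan([((.462,.335,.21),down(35)),((.462,.335,.19),down(35))])
for d in robot.cut_out(im,'tray'): print(d['p'],d['at'],d['region'].sum(),toworld(im,d['at'],.009))
```

```text
t 5.6 pos [0.4679 0.3384 0.2962] yjaw 35.25 z [-0.0094  0.0003 -1.    ] F [ 0.4674 -0.2425  0.3001] M [-0.0481 -0.0422  0.019 ] w 0.232 
q [-0.7234  0.8573  0.0867  1.5977 -0.1114  0.6988  0.0346]
d [ 0.001 -0.041  0.575] w [-0.0024 -0.0018  0.0014] ->  [0.462 0.335 0.21 ] rows>= 1.7
d [0.    0.    0.133] w [0. 0. 0.] ->  [0.462 0.335 0.19 ] rows>= 0.4
0.73 [226.1, 193.1] 24211 [0.45   0.3225 0.009 ]
```

View pics/w5.png

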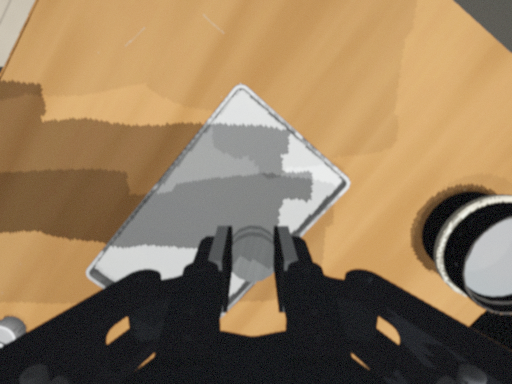

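Run:
```python
from h import *
im=shot('wrist')
print(topix(im,[(.5229,.3876,.015),(.5056,.1758,.015),(.3909,.1867,.015),(.4081,.3971,.015),(.462,.335,.005)]))
for p in [(240,87),(348,182),(90,272)]: print(toworld(im,p,.015))
st()
```

```text
[[347.444  174.4821]
 [189.2003 343.6466]
 [ 85.5963 272.0119]
 [236.3152  77.7419]
 [248.2067 180.9799]]
[0.4141 0.3932 0.015 ]
[0.5272 0.383  0.015 ]
[0.3941 0.189  0.015 ]
t 5.7 pos [0.4694 0.3355 0.2964] yjaw 35.0 z [-0.0088 -0.0012 -1.    ] F [ 1.0007 -0.5625  0.7216] M [-0.048  -0.002  -0.0022] w 0.23 
q [-0.7191  0.8565  0.0884  1.5995 -0.1109  0.6983  0.0354]
```

apply_moves:
  plan:
    - {"dx":0.01,"dy":-0.05,"dz":0.3,"wx":-0.002,"wy":-0.002,"wz":0,"claw":0.1}
    - {"dx":0.01,"dy":-0.05,"dz":0.55,"wx":-0.002,"wy":-0.002,"wz":0,"claw":0.1}
    - {"dx":0.01,"dy":-0.05,"dz":0.65,"wx":-0.002,"wy":-0.002,"wz":0,"claw":0.1}
    - {"dx":0.01,"dy":-0.05,"dz":0.7,"wx":-0.002,"wy":-0.002,"wz":0,"claw":0.1}
    - {"dx":0.01,"dy":-0.05,"dz":0.7,"wx":-0.002,"wy":-0.002,"wz":0,"claw":0.1}

```text
time_s: 6.2
eef_pos: [0.4618, 0.3326, 0.1918]
orientation: [[-0.573, 0.819, -0.0], [0.819, 0.573, -0.002], [-0.002, -0.001, -1.0]]
ft_force: [0.1, -0.6, 0.2]
width: 0.232
```

Run:
```python
from h import *
st()
```

```text
t 6.2 pos [0.4618 0.3326 0.1918] yjaw 34.98 z [-0.     -0.0021 -1.    ] F [ 0.0831 -0.6022  0.2343] M [-0.0072 -0.0253 -0.0353] w 0.232 
q [-0.7134  1.0163  0.0647  1.6786 -0.1225  0.4519  0.0415]
```

Down another ~4 mm until light contact, then release.

apply_moves:
  plan:
    - {"dx":0,"dy":0,"dz":0.025,"wx":0,"wy":0,"wz":0,"claw":0.1}
    - {"dx":0,"dy":0,"dz":0.025,"wx":0,"wy":0,"wz":0,"claw":0.1}
    - {"dx":0,"dy":0,"dz":0.025,"wx":0,"wy":0,"wz":0,"claw":0.1}

```text
time_s: 6.5
eef_pos: [0.4615, 0.333, 0.1884]
orientation: [[-0.574, 0.819, 0.001], [0.819, 0.574, -0.001], [-0.001, -0.0, -1.0]]
ft_force: [-0.6, 0.4, -0.6]
width: 0.233
```

apply_moves:
  plan:
    - {"dx":0,"dy":0,"dz":0,"wx":0,"wy":0,"wz":0,"claw":0.3}
    - {"dx":0,"dy":0,"dz":0,"wx":0,"wy":0,"wz":0,"claw":0.42}
    - {"dx":0,"dy":0,"dz":0,"wx":0,"wy":0,"wz":0,"claw":0.5}

```text
time_s: 6.8
eef_pos: [0.4614, 0.333, 0.1878]
orientation: [[-0.574, 0.819, -0.0], [0.819, 0.574, -0.002], [-0.002, -0.001, -1.0]]
ft_force: [0.7, -0.3, 0.1]
width: 0.5
```

apply_moves:
  plan:
    - {"dx":0,"dy":0,"dz":-0.2,"wx":0,"wy":0,"wz":0,"claw":0.5}
    - {"dx":0,"dy":0,"dz":-0.5,"wx":0,"wy":0,"wz":0,"claw":0.5}
    - {"dx":0,"dy":0,"dz":-0.75,"wx":0,"wy":0,"wz":0,"claw":0.5}
    - {"dx":0,"dy":0,"dz":-0.75,"wx":0,"wy":0,"wz":0,"claw":0.5}

```text
time_s: 7.2
eef_pos: [0.462, 0.3335, 0.3046]
orientation: [[-0.574, 0.819, 0.005], [0.819, 0.574, 0.002], [-0.001, 0.005, -1.0]]
ft_force: [1.2, 0.2, -1.3]
width: 0.499
```

Run:
```python
from h import *
im=shot('wrist','w6.png')
st(); plan([((.459,-.235,.28),down(-10))])
```

```text
t 7.25 pos [0.4616 0.3333 0.3022] yjaw 35.03 z [ 0.0026  0.0002 -1.    ] F [ 0.6692  0.6714 -0.5808] M [-0.0088 -0.0106  0.0197] w 0.499 
q [-0.73    0.8373  0.0948  1.6289 -0.1099  0.6784  0.0304]
d [-0.773 -0.547  0.037] w [0.0002 0.     0.0625] ->  [0.461 0.191 0.297] rows>= 2.8
d [-0.865 -0.386  0.037] w [0.0002 0.     0.0625] ->  [0.46  0.049 0.291] rows>= 2.8
d [-0.924 -0.209  0.037] w [0.0002 0.     0.0625] ->  [ 0.46  -0.093  0.286] rows>= 2.8
d [-0.947 -0.025  0.037] w [0.0002 0.     0.0625] ->  [ 0.459 -0.235  0.28 ] rows>= 2.8
```

View pics/w6.png

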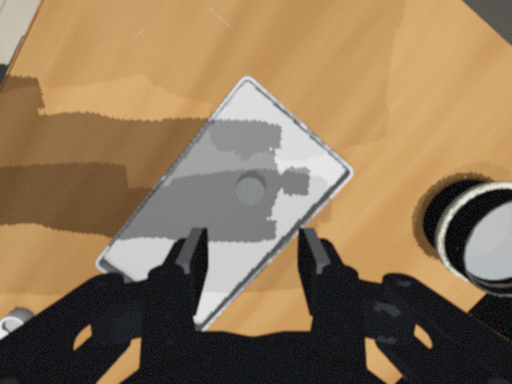

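The first stub lies flat in the tray at pixel (250,188), clear of the fingers. Now for stub B.

apply_moves:
  plan:
    - {"dx":-0.77,"dy":-0.55,"dz":0.03,"wx":0,"wy":0,"wz":0.0625,"claw":0.55}
    - {"dx":-0.77,"dy":-0.55,"dz":0.03,"wx":0,"wy":0,"wz":0.0625,"claw":0.55}
    - {"dx":-0.77,"dy":-0.55,"dz":0.03,"wx":0,"wy":0,"wz":0.0625,"claw":0.55}

```text
time_s: 7.55
eef_pos: [0.4595, 0.189, 0.2952]
orientation: [[-0.401, 0.916, -0.001], [0.916, 0.401, -0.003], [-0.003, -0.003, -1.0]]
ft_force: [1.5, -0.0, -0.4]
width: 0.55
```

apply_moves:
  plan:
    - {"dx":-0.87,"dy":-0.39,"dz":0.03,"wx":0,"wy":0,"wz":0.0625,"claw":0.55}
    - {"dx":-0.87,"dy":-0.39,"dz":0.03,"wx":0,"wy":0,"wz":0.0625,"claw":0.55}
    - {"dx":-0.87,"dy":-0.39,"dz":0.03,"wx":0,"wy":0,"wz":0.0625,"claw":0.55}

```text
time_s: 7.85
eef_pos: [0.4586, 0.046, 0.291]
orientation: [[-0.214, 0.977, -0.001], [0.977, 0.214, -0.003], [-0.002, -0.002, -1.0]]
ft_force: [1.2, -0.3, 0.2]
width: 0.548
```

apply_moves:
  plan:
    - {"dx":-0.92,"dy":-0.21,"dz":0.03,"wx":0,"wy":0,"wz":0.0625,"claw":0.55}
    - {"dx":-0.92,"dy":-0.21,"dz":0.03,"wx":0,"wy":0,"wz":0.0625,"claw":0.55}
    - {"dx":-0.92,"dy":-0.21,"dz":0.03,"wx":0,"wy":0,"wz":0.0625,"claw":0.55}

```text
time_s: 8.15
eef_pos: [0.4577, -0.0959, 0.2867]
orientation: [[-0.019, 1.0, -0.002], [1.0, 0.019, -0.002], [-0.002, -0.002, -1.0]]
ft_force: [1.1, -0.2, -0.7]
width: 0.546
```

apply_moves:
  plan:
    - {"dx":-0.95,"dy":-0.025,"dz":0.03,"wx":0,"wy":0,"wz":0.0625,"claw":0.55}
    - {"dx":-0.95,"dy":-0.025,"dz":0.03,"wx":0,"wy":0,"wz":0.0625,"claw":0.55}
    - {"dx":-0.95,"dy":-0.025,"dz":0.03,"wx":0,"wy":0,"wz":0.0625,"claw":0.55}
    - {"dx":-0.95,"dy":-0.025,"dz":0.03,"wx":0,"wy":0,"wz":0.0625,"claw":0.55}
    - {"dx":-0.95,"dy":-0.025,"dz":0.03,"wx":0,"wy":0,"wz":0.0625,"claw":0.55}

```text
time_s: 8.65
eef_pos: [0.4573, -0.2364, 0.2824]
orientation: [[0.175, 0.985, -0.001], [0.985, -0.175, -0.001], [-0.001, -0.001, -1.0]]
ft_force: [-0.1, 1.1, -0.6]
width: 0.552
```

Run:
```python
from h import *
im=shot('wrist','w7.png')
for d in robot.cut_out(im,'stub_0_center'): print(d['p'],d['at'],d['region'].sum(),toworld(im,d['at'],.01))
print(topix(im,[(.459,-.235,.014)]))
st(); plan([((.459,-.235,.187),down(-10))])
```

```text
0.86 [253.1, 187.7] 877 [ 0.4569 -0.2364  0.01  ]
[[255.4807 186.8859]]
t 8.75 pos [ 0.4579 -0.2349  0.2828] yjaw -9.91 z [-0.001 -0.001 -1.   ] F [-0.3187  0.096   0.4025] M [0.0195 0.0071 0.0157] w 0.551 
q [ 0.3618  0.8101  0.0919  1.8419 -0.1372  0.4961  0.3732]
d [0.002 0.008 0.639] w [-0.0003  0.0004  0.0005] ->  [ 0.459 -0.235  0.187] rows>= 1.9
```

View pics/w7.png

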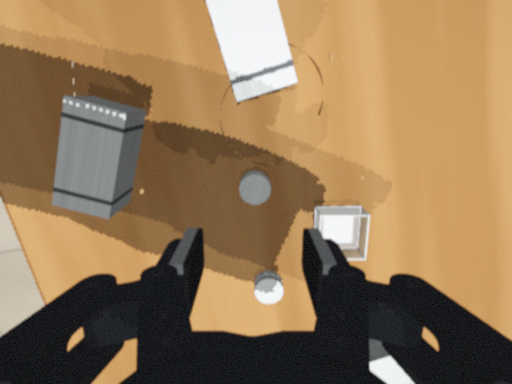

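apply_moves:
  plan:
    - {"dx":0,"dy":0,"dz":0.3,"wx":0,"wy":0,"wz":0,"claw":0.5}
    - {"dx":0,"dy":0,"dz":0.55,"wx":0,"wy":0,"wz":0,"claw":0.5}
    - {"dx":0,"dy":0,"dz":0.635,"wx":0,"wy":0,"wz":0,"claw":0.5}
    - {"dx":0,"dy":0,"dz":0.635,"wx":0,"wy":0,"wz":0,"claw":0.5}
    - {"dx":0,"dy":0,"dz":0.635,"wx":0,"wy":0,"wz":0,"claw":0.5}

```text
time_s: 9.25
eef_pos: [0.4581, -0.2359, 0.1893]
orientation: [[0.173, 0.985, 0.001], [0.985, -0.173, -0.002], [-0.002, 0.001, -1.0]]
ft_force: [0.4, 0.1, 0.0]
width: 0.501
```

apply_moves:
  plan:
    - {"dx":0,"dy":0,"dz":0,"wx":0,"wy":0,"wz":0,"claw":0.1}
    - {"dx":0,"dy":0,"dz":0,"wx":0,"wy":0,"wz":0,"claw":0.1}
    - {"dx":0,"dy":0,"dz":0,"wx":0,"wy":0,"wz":0,"claw":0.1}
    - {"dx":0,"dy":0,"dz":0,"wx":0,"wy":0,"wz":0,"claw":0.1}
    - {"dx":0,"dy":0,"dz":0,"wx":0,"wy":0,"wz":0,"claw":0.1}

```text
time_s: 9.75
eef_pos: [0.4578, -0.2361, 0.1882]
orientation: [[0.173, 0.985, 0.0], [0.985, -0.173, -0.002], [-0.002, 0.0, -1.0]]
ft_force: [0.1, 0.3, 0.3]
width: 0.1
```

apply_moves:
  plan:
    - {"dx":0,"dy":0,"dz":-0.2,"wx":0,"wy":0,"wz":0,"claw":0.1}
    - {"dx":0,"dy":0,"dz":-0.5,"wx":0,"wy":0,"wz":0,"claw":0.1}
    - {"dx":0,"dy":0,"dz":-0.75,"wx":0,"wy":0,"wz":0,"claw":0.1}
    - {"dx":0,"dy":0,"dz":-0.75,"wx":0,"wy":0,"wz":0,"claw":0.1}
    - {"dx":0,"dy":0,"dz":-0.75,"wx":0,"wy":0,"wz":0,"claw":0.1}

```text
time_s: 10.25
eef_pos: [0.4578, -0.2358, 0.3011]
orientation: [[0.173, 0.985, 0.001], [0.985, -0.173, -0.002], [-0.002, 0.001, -1.0]]
ft_force: [0.3, -0.2, -0.5]
width: 0.101
```

Run:
```python
from h import *
im=shot('wrist','w8.png')
st(); plan([((.453,.25,.295),down(35))])
```

```text
t 10.3 pos [ 0.4577 -0.2358  0.3002] yjaw -9.97 z [-0.0005 -0.0018 -1.    ] F [-0.6411  0.2027  0.1206] M [-0.0304  0.008   0.0113] w 0.102 
q [ 0.3578  0.7806  0.1017  1.8281 -0.136   0.5393  0.373 ]
d [ 0.796 -0.148  0.007] w [-0.0001  0.0001 -0.0625] ->  [ 0.457 -0.114  0.299] rows>= 2.4
d [0.81  0.01  0.008] w [-0.0001  0.0001 -0.0625] ->  [0.455 0.007 0.298] rows>= 2.4
d [0.792 0.168 0.008] w [-0.0001  0.0001 -0.0625] ->  [0.454 0.129 0.296] rows>= 2.4
d [0.744 0.319 0.008] w [-0.0001  0.0001 -0.0625] ->  [0.453 0.25  0.295] rows>= 2.4
```

View pics/w8.png

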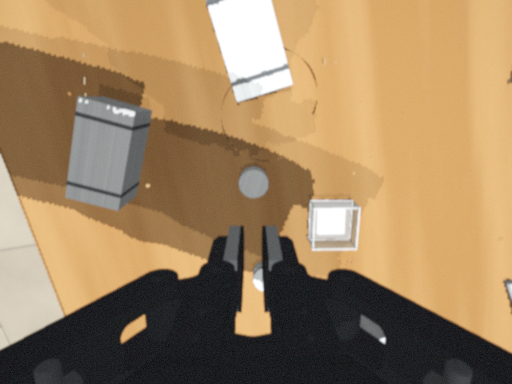

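apply_moves:
  plan:
    - {"dx":0,"dy":0.008,"dz":0.3,"wx":0,"wy":0,"wz":0,"claw":0.5}
    - {"dx":0,"dy":0.008,"dz":0.6,"wx":0,"wy":0,"wz":0,"claw":0.5}
    - {"dx":0,"dy":0.008,"dz":0.8,"wx":0,"wy":0,"wz":0,"claw":0.5}
    - {"dx":0,"dy":0.008,"dz":0.82,"wx":0,"wy":0,"wz":0,"claw":0.5}
    - {"dx":0,"dy":0.008,"dz":0.82,"wx":0,"wy":0,"wz":0,"claw":0.5}

```text
time_s: 10.8
eef_pos: [0.4587, -0.2364, 0.1772]
orientation: [[0.173, 0.985, -0.002], [0.985, -0.173, -0.001], [-0.002, -0.002, -1.0]]
ft_force: [-0.2, -0.2, 0.3]
width: 0.495
```

apply_moves:
  plan:
    - {"dx":0,"dy":0,"dz":0,"wx":0,"wy":0,"wz":0,"claw":0.4}
    - {"dx":0,"dy":0,"dz":0,"wx":0,"wy":0,"wz":0,"claw":0.4}

```text
time_s: 11.0
eef_pos: [0.4592, -0.2365, 0.1789]
orientation: [[0.173, 0.985, 0.002], [0.985, -0.173, -0.003], [-0.003, 0.002, -1.0]]
ft_force: [-0.1, 0.1, -0.2]
width: 0.397
```

Run:
```python
from h import *
im=shot('wrist','w9.png')
st()
```

```text
t 11.05 pos [ 0.4592 -0.2364  0.1787] yjaw -9.97 z [ 0.0013 -0.0027 -1.    ] F [0.1994 0.1835 0.6002] M [ 0.0189 -0.0272 -0.0057] w 0.399 
q [ 0.3856  1.0031  0.0512  1.8743 -0.1576  0.2657  0.3911]
```

View pics/w9.png

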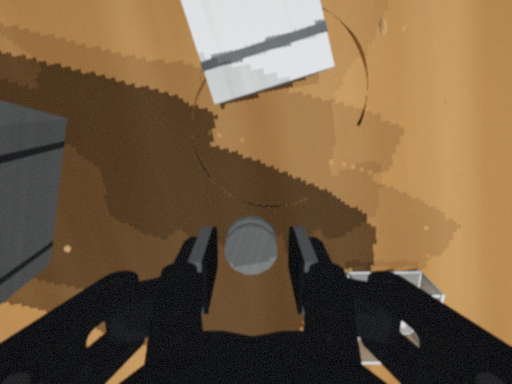

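apply_moves:
  plan:
    - {"dx":0,"dy":0,"dz":0.008,"wx":0,"wy":0,"wz":0,"claw":0.4}
    - {"dx":0,"dy":0,"dz":0.008,"wx":0,"wy":0,"wz":0,"claw":0.1}
    - {"dx":0,"dy":0,"dz":0.008,"wx":0,"wy":0,"wz":0,"claw":0.1}
    - {"dx":0,"dy":0,"dz":0.008,"wx":0,"wy":0,"wz":0,"claw":0.1}
    - {"dx":0,"dy":0,"dz":0.008,"wx":0,"wy":0,"wz":0,"claw":0.1}

```text
time_s: 11.55
eef_pos: [0.459, -0.2364, 0.177]
orientation: [[0.173, 0.985, 0.0], [0.985, -0.173, -0.002], [-0.002, 0.001, -1.0]]
ft_force: [-1.2, 0.5, 11.4]
width: 0.247
```

Run:
```python
from h import *
st()
```

```text
t 11.55 pos [ 0.459  -0.2364  0.177 ] yjaw -9.98 z [ 0.0005 -0.0022 -1.    ] F [-1.2455  0.4544 11.3681] M [0.2309 0.2275 0.0556] w 0.247 
q [ 0.386   1.0065  0.0506  1.8745 -0.1577  0.263   0.3913]
```

apply_moves:
  plan:
    - {"dx":0,"dy":0,"dz":-0.2,"wx":0,"wy":0,"wz":0,"claw":0.1}
    - {"dx":0,"dy":0,"dz":-0.5,"wx":0,"wy":0,"wz":0,"claw":0.1}
    - {"dx":0,"dy":0,"dz":-0.82,"wx":0,"wy":0,"wz":0,"claw":0.1}
    - {"dx":0,"dy":0,"dz":-0.82,"wx":0,"wy":0,"wz":0,"claw":0.1}
    - {"dx":0,"dy":0,"dz":-0.82,"wx":0,"wy":0,"wz":0,"claw":0.1}

```text
time_s: 12.05
eef_pos: [0.459, -0.236, 0.3002]
orientation: [[0.173, 0.985, 0.001], [0.985, -0.173, -0.003], [-0.002, 0.002, -1.0]]
ft_force: [-0.3, 0.1, -0.2]
width: 0.254
```

Run:
```python
from h import *
im=shot('wrist','w10.png')
st(); plan([((.453,.25,.295),down(35))])
```

```text
t 12.1 pos [ 0.4588 -0.236   0.2992] yjaw -9.97 z [-0.0002 -0.0019 -1.    ] F [-0.8317  0.9331 -0.6481] M [-0.0326 -0.0093 -0.0313] w 0.248 
q [ 0.3561  0.7836  0.104   1.8251 -0.1397  0.5393  0.3758]
d [ 0.796 -0.15   0.006] w [-0.0001  0.0001 -0.0625] ->  [ 0.457 -0.114  0.298] rows>= 2.4
d [0.81  0.008 0.006] w [-0.0001  0.0001 -0.0625] ->  [0.456 0.007 0.297] rows>= 2.4
d [0.793 0.166 0.006] w [-0.0001  0.0001 -0.0625] ->  [0.454 0.129 0.296] rows>= 2.4
d [0.745 0.317 0.007] w [-0.0001  0.0001 -0.0625] ->  [0.453 0.25  0.295] rows>= 2.4
```

View pics/w10.png

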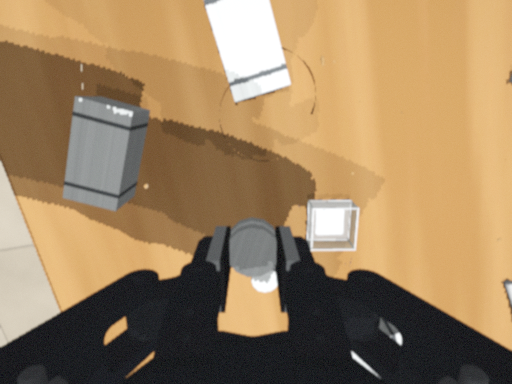

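Stub B is held between the pads at (253,248), and C shows behind it. On to the tray.

apply_moves:
  plan:
    - {"dx":0.8,"dy":-0.15,"dz":0,"wx":0,"wy":0,"wz":-0.0625,"claw":0.1}
    - {"dx":0.8,"dy":-0.15,"dz":0,"wx":0,"wy":0,"wz":-0.0625,"claw":0.1}
    - {"dx":0.8,"dy":-0.15,"dz":0,"wx":0,"wy":0,"wz":-0.0625,"claw":0.1}

```text
time_s: 12.4
eef_pos: [0.4572, -0.1104, 0.298]
orientation: [[-0.028, 1.0, -0.003], [1.0, 0.028, 0.0], [0.0, -0.003, -1.0]]
ft_force: [0.6, -1.1, -0.0]
width: 0.25
```

apply_moves:
  plan:
    - {"dx":0.81,"dy":0.01,"dz":0,"wx":0,"wy":0,"wz":-0.0625,"claw":0.1}
    - {"dx":0.81,"dy":0.01,"dz":0,"wx":0,"wy":0,"wz":-0.0625,"claw":0.1}
    - {"dx":0.81,"dy":0.01,"dz":0,"wx":0,"wy":0,"wz":-0.0625,"claw":0.1}

```text
time_s: 12.7
eef_pos: [0.4558, 0.0114, 0.2978]
orientation: [[-0.223, 0.975, -0.003], [0.975, 0.223, -0.001], [0.0, -0.003, -1.0]]
ft_force: [0.4, -1.0, -0.0]
width: 0.247
```

apply_moves:
  plan:
    - {"dx":0.79,"dy":0.17,"dz":0,"wx":0,"wy":0,"wz":-0.0625,"claw":0.1}
    - {"dx":0.79,"dy":0.17,"dz":0,"wx":0,"wy":0,"wz":-0.0625,"claw":0.1}
    - {"dx":0.79,"dy":0.17,"dz":0,"wx":0,"wy":0,"wz":-0.0625,"claw":0.1}

```text
time_s: 13.0
eef_pos: [0.4548, 0.1328, 0.2974]
orientation: [[-0.409, 0.913, -0.002], [0.913, 0.409, -0.001], [0.0, -0.002, -1.0]]
ft_force: [-0.2, -1.5, 0.0]
width: 0.246
```

apply_moves:
  plan:
    - {"dx":0.745,"dy":0.32,"dz":0,"wx":0,"wy":0,"wz":-0.0625,"claw":0.1}
    - {"dx":0.745,"dy":0.32,"dz":0,"wx":0,"wy":0,"wz":-0.0625,"claw":0.1}
    - {"dx":0.745,"dy":0.32,"dz":0,"wx":0,"wy":0,"wz":-0.0625,"claw":0.1}
    - {"dx":0.745,"dy":0.32,"dz":0,"wx":0,"wy":0,"wz":-0.0625,"claw":0.1}
    - {"dx":0.745,"dy":0.32,"dz":0,"wx":0,"wy":0,"wz":-0.0625,"claw":0.1}

```text
time_s: 13.5
eef_pos: [0.4543, 0.25, 0.2974]
orientation: [[-0.574, 0.819, -0.002], [0.819, 0.574, -0.003], [-0.002, -0.003, -1.0]]
ft_force: [0.4, -0.2, -0.2]
width: 0.243
```

Run:
```python
from h import *
im=shot('wrist','w11.png')
st(); plan([((.453,.25,.182),down(35))])
```

```text
t 13.55 pos [0.4545 0.2494 0.2976] yjaw 34.97 z [-0.0014 -0.0034 -1.    ] F [ 0.0576 -1.014  -0.6477] M [-0.0218  0.0493 -0.0063] w 0.25 
q [-0.5997  0.7871  0.0657  1.8155 -0.0859  0.5448  0.1306]
d [ 0.011 -0.003  0.771] w [-0.001   0.0006 -0.0002] ->  [0.453 0.25  0.182] rows>= 2.3
```

View pics/w11.png

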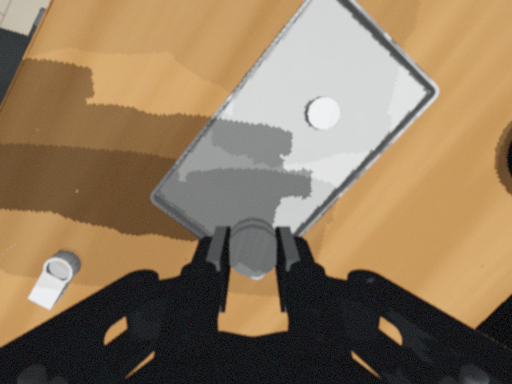

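apply_moves:
  plan:
    - {"dx":0,"dy":0,"dz":0.3,"wx":0,"wy":0,"wz":0,"claw":0.1}
    - {"dx":0,"dy":0,"dz":0.6,"wx":0,"wy":0,"wz":0,"claw":0.1}
    - {"dx":0,"dy":0,"dz":0.75,"wx":0,"wy":0,"wz":0,"claw":0.1}
    - {"dx":0,"dy":0,"dz":0.775,"wx":0,"wy":0,"wz":0,"claw":0.1}
    - {"dx":0,"dy":0,"dz":0.775,"wx":0,"wy":0,"wz":0,"claw":0.1}

```text
time_s: 14.05
eef_pos: [0.4547, 0.2493, 0.1822]
orientation: [[-0.573, 0.82, -0.001], [0.82, 0.573, -0.003], [-0.002, -0.002, -1.0]]
ft_force: [-0.3, -0.4, 0.4]
width: 0.251
```

apply_moves:
  plan:
    - {"dx":0,"dy":0,"dz":0,"wx":0,"wy":0,"wz":0,"claw":0.25}
    - {"dx":0,"dy":0,"dz":0,"wx":0,"wy":0,"wz":0,"claw":0.35}
    - {"dx":0,"dy":0,"dz":0,"wx":0,"wy":0,"wz":0,"claw":0.45}
    - {"dx":0,"dy":0,"dz":0,"wx":0,"wy":0,"wz":0,"claw":0.45}

```text
time_s: 14.45
eef_pos: [0.4545, 0.2502, 0.1827]
orientation: [[-0.574, 0.819, 0.0], [0.819, 0.574, -0.002], [-0.002, -0.0, -1.0]]
ft_force: [-1.2, -0.9, 0.8]
width: 0.449
```

apply_moves:
  plan:
    - {"dx":0,"dy":0,"dz":-0.2,"wx":0,"wy":0,"wz":0,"claw":0.5}
    - {"dx":0,"dy":0,"dz":-0.5,"wx":0,"wy":0,"wz":0,"claw":0.5}
    - {"dx":0,"dy":0,"dz":-0.82,"wx":0,"wy":0,"wz":0,"claw":0.8}
    - {"dx":0,"dy":0,"dz":-0.82,"wx":0,"wy":0,"wz":0,"claw":0.8}

```text
time_s: 14.85
eef_pos: [0.4551, 0.2506, 0.3103]
orientation: [[-0.574, 0.819, 0.006], [0.819, 0.574, 0.002], [-0.002, 0.006, -1.0]]
ft_force: [0.3, -0.5, -1.5]
width: 0.796
```

Run:
```python
from h import *
im=shot('wrist','w12.png')
st(); plan([((.5525,-.027,.29),down(15.5))])
```

```text
t 14.9 pos [0.4547 0.2505 0.3078] yjaw 35.02 z [ 0.0038  0.0005 -1.    ] F [ 0.251   1.1486 -1.5143] M [ 0.014   0.0323 -0.0332] w 0.8 
q [-0.603   0.77    0.069   1.8074 -0.087   0.5637  0.1312]
d [-0.944 -0.264  0.06 ] w [0.0006 0.0002 0.0542] ->  [0.504 0.112 0.299] rows>= 2.9
d [-0.976 -0.1    0.06 ] w [0.0006 0.0002 0.0542] ->  [ 0.552 -0.027  0.29 ] rows>= 2.9
```

View pics/w12.png

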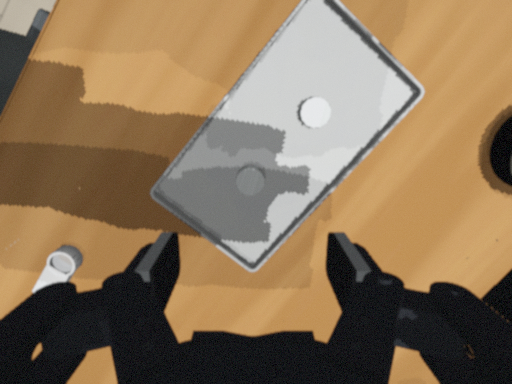

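apply_moves:
  plan:
    - {"dx":-0.94,"dy":-0.26,"dz":0.06,"wx":0,"wy":0,"wz":0.054,"claw":0.8}
    - {"dx":-0.94,"dy":-0.26,"dz":0.06,"wx":0,"wy":0,"wz":0.054,"claw":0.8}
    - {"dx":-0.94,"dy":-0.26,"dz":0.06,"wx":0,"wy":0,"wz":0.054,"claw":0.8}
    - {"dx":-0.94,"dy":-0.26,"dz":0.06,"wx":0,"wy":0,"wz":0.054,"claw":0.8}

```text
time_s: 15.3
eef_pos: [0.5047, 0.1064, 0.2955]
orientation: [[-0.42, 0.907, -0.001], [0.907, 0.42, -0.005], [-0.005, -0.003, -1.0]]
ft_force: [0.0, 1.1, 1.4]
width: 0.796
```

Run:
```python
from h import *
im=shot('wrist','w13.png')
st(); plan([((.5525,-.027,.29),down(15.5))])
print(im['tvec']); R,_=cv2.Rodrigues(im['rvec']); print(-R.T@im['tvec'].ravel())
```

```text
t 15.35 pos [0.5039 0.1097 0.2956] yjaw 25.02 z [-0.0012 -0.0032 -1.    ] F [-0.0544  0.7503 -0.2885] M [ 0.0655 -0.0015  0.0433] w 0.798 
q [-0.3133  0.7878  0.0669  1.827  -0.0881  0.5316  0.2467]
d [-0.962 -0.092  0.04 ] w [-0.0007  0.0008  0.0529] ->  [ 0.552 -0.027  0.29 ] rows>= 2.9
[-0.5013 -0.1184  0.2434]
[0.4757 0.1672 0.2653]
```

View pics/w13.png

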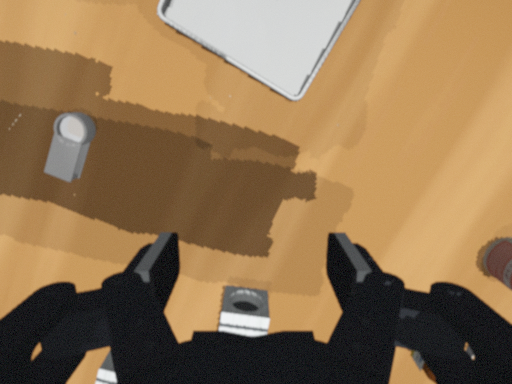

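```bash
cat > fk.py <<'E'
import numpy as np
from scipy.spatial.transform import Rotation as Ro
from scipy.optimize import least_squares
from itertools import product
D=[([-1.2467,.7065,-.0276,1.4846,.022,.9509,-.0755],[.2056,.537,.4047],69.04),
([-1.019,.5842,.0301,1.8612,-.0236,.6975,-.0666],[.2822,.3811,.3898],52.09),
([.0505,.7369,.1495,1.7269,-.1565,.689,.2541],[.5227,-.101,.3415],-1.64),
([.2336,.9498,.185,1.4328,-.2103,.7805,.2326],[.5812,-.2254,.2772],-14.92),
([.2425,1.0854,.1455,1.4739,-.2359,.5944,.251],[.5823,-.2195,.1836],-14.65),
([-.7134,1.0163,.0647,1.6786,-.1225,.4519,.0415],[.4618,.3326,.1918],34.98),
([.386,1.0065,.0506,1.8745,-.1577,.263,.3913],[.459,-.2364,.177],-9.98),
([.3561,.7836,.104,1.8251,-.1397,.5393,.3758],[.4588,-.236,.2992],-9.97),
([-.5997,.7871,.0657,1.8155,-.0859,.5448,.1306],[.4545,.2494,.2976],34.97),
([-.3133,.7878,.0669,1.827,-.0881,.5316,.2467],[.5039,.1097,.2956],25.02)]
def down(ang):
    a=np.radians(ang); y=np.array([np.cos(a),np.sin(a),0]); z=np.array([0,0,-1.]); return np.stack([np.cross(y,z),y,z],1)
def rz(a): return Ro.from_euler('z',a).as_matrix()
def ry(a): return Ro.from_euler('y',a).as_matrix()
def fk(q,s,p):
    h,L1,a1,L2,a2,L3,a3,yo=p
    R=rz(s[0]*q[0]); x=R@np.array([0,yo,h])
    R=R@ry(q[1]); R=R@rz(s[1]*q[2]); x=x+R@[a1,0,L1]
    R=R@ry(q[3]); R=R@rz(s[2]*q[4]); x=x+R@[a2,0,L2]
    R=R@ry(q[5]); x=x+R@[a3,0,L3]
    R=R@rz(s[3]*q[6]); return x,R
if __name__=='__main__':
    for s in product([-1,1],repeat=4):
        Q=fk(D[0][0],s,[0]*8)[1].T@down(D[0][2])
        ang=0
        for k in (0,90,180,270):
            T=rz(np.radians(k))
            e=[np.degrees(np.linalg.norm(Ro.from_matrix((fk(q,s,[0]*8)[1]@T).T@down(y)).as_rotvec())) for q,_,y in D]
            if max(e)<25: print(s,k,np.round(e,1))
            if max(e)<2.5:
                f=lambda p: np.concatenate([fk(q,s,p)[0]-x for q,x,_ in D]+[[.01*(p[6]-.0),.01*p[7]]])
                r=least_squares(f,[.3,.4,0,.4,0,.1,0,0]); print(r.x.round(4),np.abs(r.fun).max())
E
python3 fk.py
```

```text
(-1, -1, -1, -1) 90 [0.  0.1 0.1 0.2 0.3 0.1 0.1 0.1 0.2 0.2]
[ 0.3328  0.517  -0.0016  0.2899 -0.0012  0.1534 -0.0019 -0.0315] 0.001535118464826124
(-1, 1, -1, -1) 90 [ 3.2  3.4 17.1 21.1 16.8  7.3  5.7 11.8  7.4  7.6]
(-1, 1, 1, 1) 90 [ 4.8 12.6  2.5  3.1  1.5 11.8 24.3 20.9  1.2 14.1]
```

```bash
cat > ik.py <<'E'
from fk import *
s=(-1,-1,-1,-1); T=rz(np.pi/2)
lo=np.array([-2.71,-.32,-1.57,0,-1.46,0,-2.83]);hi=np.array([2.71,2.16,1.52,2.45,4.6,2.02,2.83])
P=[0.3328,0.517,-.0016,.2899,-.0012,.1534,-.0019,-.0315]
def tcp(q): x,R=fk(q,s,P); return x,R@T
def ik(x,R,q0,w=.003):
    f=lambda q:np.concatenate([(tcp(q)[0]-x)*10,Ro.from_matrix(tcp(q)[1].T@R).as_rotvec()*3,w*(q-q0)])
    q0=np.clip(q0,lo+.03,hi-.03)
    r=least_squares(f,q0,bounds=(lo+.02,hi-.02)); q=r.x
    X,RR=tcp(q); return q,np.linalg.norm(X-x),np.degrees(np.linalg.norm(Ro.from_matrix(RR.T@R).as_rotvec()))
E
python3 - <<'E'
from ik import *
np.set_printoptions(precision=2,suppress=True)
q=np.array([-.05,.85,.08,1.65,-.09,.65,.3])
for psi in range(-180,180,30):
    a=np.radians(psi); z=np.array([np.cos(a),np.sin(a),0]); x=np.array([0,0,1.]); R=np.stack([x,np.cross(z,x),z],1)
    for C in [(.5,0,.3),(.5,0,.4)]:
        best=None
        for q5 in (-1.2,0,1.5,3.1):
          for q7 in (-1.5,0,1.5):
            q0=q.copy(); q0[4]=q5;q0[5]=1.2;q0[6]=q7
            r=ik(np.array(C)-.155*z,R,q0)
            if r[1]<.005 and r[2]<1:
                m=np.minimum(r[0]-lo,hi-r[0]).min()
                if best is None or np.abs(r[0]-q).sum()<np.abs(best[0]-q).sum(): best=(r[0],m)
        print(psi,C,best)
E
```

```text
-180 (0.5, 0, 0.3) None
-180 (0.5, 0, 0.4) None
-150 (0.5, 0, 0.3) None
-150 (0.5, 0, 0.4) None
-120 (0.5, 0, 0.3) (array([-0.61,  1.29,  0.51,  1.09,  0.57,  2.  ,  2.4 ]), np.float64(0.02000000010747094))
-120 (0.5, 0, 0.4) (array([-0.68,  1.19,  0.74,  1.09,  0.58,  2.  ,  2.64]), np.float64(0.020000000000001128))
-90 (0.5, 0, 0.3) (array([-0.7 ,  1.12,  0.2 ,  1.61,  0.94,  1.68,  2.02]), np.float64(0.3392095612339241))
-90 (0.5, 0, 0.4) (array([-0.7 ,  0.95,  0.2 ,  1.59,  1.  ,  1.78,  2.17]), np.float64(0.23791107718755566))
-60 (0.5, 0, 0.3) (array([-0.73,  1.05,  0.01,  2.13,  1.37,  1.56,  1.53]), np.float64(0.31662631594853563))
-60 (0.5, 0, 0.4) (array([-0.72,  0.82, -0.01,  2.12,  1.37,  1.62,  1.77]), np.float64(0.33117609897239797))
-30 (0.5, 0, 0.3) None
-30 (0.5, 0, 0.4) None
0 (0.5, 0, 0.3) None
0 (0.5, 0, 0.4) None
30 (0.5, 0, 0.3) None
30 (0.5, 0, 0.4) None
60 (0.5, 0, 0.3) (array([ 1.19,  1.65, -1.55,  2.08,  0.19,  0.16, -0.12]), np.float64(0.020000000017459163))
60 (0.5, 0, 0.4) (array([ 0.98,  0.95, -0.75,  2.08, -1.44,  1.  ,  1.28]), np.float64(0.02000000000000024))
90 (0.5, 0, 0.3) (array([ 1.  ,  1.56, -1.43,  1.54, -0.1 ,  1.04,  0.16]), np.float64(0.13855483663989787))
90 (0.5, 0, 0.4) (array([ 0.47,  0.94,  0.06,  1.58, -1.17,  1.89,  1.03]), np.float64(0.1309669907074107))
120 (0.5, 0, 0.3) (array([ 0.48,  1.29, -0.41,  1.04, -0.7 ,  2.  ,  0.74]), np.float64(0.020000000083558733))
120 (0.5, 0, 0.4) (array([ 0.55,  1.19, -0.64,  1.01, -0.69,  2.  ,  0.5 ]), np.float64(0.0200015961524016))
150 (0.5, 0, 0.3) None
150 (0.5, 0, 0.4) None
```

Run:
```python
from ik import *
np.set_printoptions(precision=2,suppress=True)
q=np.array([.3,.9,.0,1.65,-1.1,1.5,1.])
res=[]
for psi in (60,70,75,80,90,100):
    a=np.radians(psi); z=np.array([np.cos(a),np.sin(a),0]); x=np.array([0,0,1.]); R=np.stack([x,np.cross(z,x),z],1)
    for X in (.42,.5,.56):
      for Y in (-.1,0,.1):
        for Z in (.3,.4,.5):
            r=ik(np.array((X,Y,Z))-.155*z,R,q,.02)
            if r[1]<.006 and r[2]<1.5:
                m=np.minimum(r[0]-lo,hi-r[0]).min(); res.append((m,psi,X,Y,Z,r[0]))
res.sort(key=lambda t:-t[0])
for t in res[:12]: print(*t)
```

```text
0.42595052187657445 100 0.42 0.1 0.3 [ 0.41  1.07 -0.13  1.85 -1.03  1.58  1.32]
0.3765439863356421 90 0.42 0 0.3 [ 0.61  1.07 -0.08  1.84 -1.    1.64  1.33]
0.36278764433993893 70 0.42 -0.1 0.3 [ 0.83  1.06 -0.01  1.91 -1.1   1.64  1.42]
0.34511353099587083 80 0.42 0 0.3 [ 0.66  1.05 -0.06  2.   -1.11  1.56  1.46]
0.33776533221358007 75 0.42 -0.1 0.3 [ 0.81  1.07 -0.02  1.83 -1.04  1.68  1.35]
0.3367807106571523 100 0.5 0.1 0.3 [ 0.36  1.12 -0.12  1.58 -1.09  1.68  1.12]
0.3269478077584165 100 0.42 0.1 0.4 [ 0.41  0.88 -0.13  1.84 -1.07  1.69  1.15]
0.32343939847063385 80 0.42 0 0.4 [ 0.65  0.84 -0.04  1.98 -1.14  1.68  1.27]
0.29882662160886375 75 0.5 -0.1 0.3 [ 0.72  1.1  -0.03  1.63 -1.15  1.72  1.18]
0.2982309283227089 90 0.5 0 0.3 [ 0.54  1.11 -0.08  1.59 -1.09  1.72  1.15]
0.29487238765874957 90 0.42 0.1 0.3 [ 0.46  1.05 -0.12  2.02 -1.17  1.5   1.46]
0.29224119496115697 80 0.42 -0.1 0.3 [ 0.79  1.08 -0.02  1.75 -0.99  1.73  1.3 ]
```

apply_moves:
  plan:
    - {"dx":-0.96,"dy":-0.09,"dz":0.04,"wx":0,"wy":0,"wz":0.053,"claw":0.8}
    - {"dx":-0.96,"dy":-0.09,"dz":0.04,"wx":0,"wy":0,"wz":0.053,"claw":0.8}
    - {"dx":-0.96,"dy":-0.09,"dz":0.04,"wx":0,"wy":0,"wz":0.053,"claw":0.8}
    - {"dx":-0.96,"dy":-0.09,"dz":0.04,"wx":0,"wy":0,"wz":0.053,"claw":0.8}
    - {"dx":-0.96,"dy":-0.09,"dz":0.04,"wx":0,"wy":0,"wz":0.053,"claw":0.8}

```text
time_s: 15.85
eef_pos: [0.5527, -0.0232, 0.2899]
orientation: [[-0.271, 0.963, -0.001], [0.963, 0.271, -0.001], [-0.001, -0.002, -1.0]]
ft_force: [0.2, 1.0, -0.1]
width: 0.798
```

Run:
```python
from h import *
im=shot('wrist','w14.png')
a=np.radians(105.5); u=np.array([np.cos(a),np.sin(a),0]); v=np.array([-u[1],u[0],0]); c=np.array([.5525,-.027,.04])
print(topix(im,[c+sx*.038*u+sy*.02*v for sx,sy in((1,1),(1,-1),(-1,-1),(-1,1))]))
for d in robot.cut_out(im,'carrier_center'): 
    print(d['p'],d['at'],d['region'].sum(),toworld(im,d['at'],.04))
st(); plan([((.5525,-.027,.178),down(15.5))])
```

```text
[[223.532  148.5566]
 [281.4926 148.8124]
 [278.6227 249.286 ]
 [225.5423 249.0546]]
0.97 [251.4, 194.5] 6003 [ 0.5505 -0.0224  0.04  ]
0.86 [12.7, 283.9] 1276 [ 0.3912 -0.1428  0.04  ]
t 15.95 pos [ 0.5526 -0.0219  0.2903] yjaw 15.88 z [-0.001  -0.0011 -1.    ] F [0.601  0.0233 0.389 ] M [-0.0499 -0.0062  0.0133] w 0.801 
q [-0.0558  0.836   0.0718  1.6973 -0.0907  0.6125  0.3439]
d [-0.032 -0.009  0.749] w [-0.0004  0.0003  0.0021] ->  [ 0.552 -0.027  0.178] rows>= 2.2
```

View pics/w14.png

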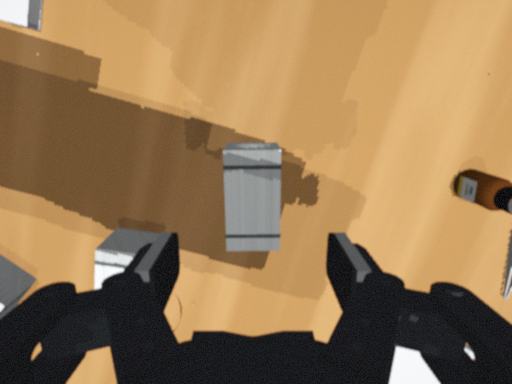

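apply_moves:
  plan:
    - {"dx":-0.032,"dy":-0.005,"dz":0.3,"wx":0,"wy":0,"wz":0.002,"claw":0.72}
    - {"dx":-0.032,"dy":-0.005,"dz":0.55,"wx":0,"wy":0,"wz":0.002,"claw":0.72}
    - {"dx":-0.032,"dy":-0.005,"dz":0.7,"wx":0,"wy":0,"wz":0.002,"claw":0.72}
    - {"dx":-0.032,"dy":-0.005,"dz":0.745,"wx":0,"wy":0,"wz":0.002,"claw":0.72}
    - {"dx":-0.032,"dy":-0.005,"dz":0.745,"wx":0,"wy":0,"wz":0.002,"claw":0.72}

```text
time_s: 16.45
eef_pos: [0.5532, -0.0276, 0.1787]
orientation: [[-0.267, 0.964, -0.001], [0.964, 0.267, -0.002], [-0.001, -0.002, -1.0]]
ft_force: [0.1, -0.7, 0.2]
width: 0.719
```

apply_moves:
  plan:
    - {"dx":0,"dy":0,"dz":0,"wx":0,"wy":0,"wz":0,"claw":0.6}
    - {"dx":0,"dy":0,"dz":0,"wx":0,"wy":0,"wz":0,"claw":0.3}
    - {"dx":0,"dy":0,"dz":0,"wx":0,"wy":0,"wz":0,"claw":0.3}
    - {"dx":0,"dy":0,"dz":0,"wx":0,"wy":0,"wz":0,"claw":0.3}
    - {"dx":0,"dy":0,"dz":0,"wx":0,"wy":0,"wz":0,"claw":0.3}

```text
time_s: 16.95
eef_pos: [0.5537, -0.0283, 0.1804]
orientation: [[-0.266, 0.964, 0.002], [0.964, 0.266, -0.002], [-0.002, 0.001, -1.0]]
ft_force: [-1.0, 1.3, 9.6]
width: 0.461
```

Run:
```python
from h import *
im=shot('wrist','w15.png')
st()
```

```text
t 17.0 pos [ 0.5537 -0.0283  0.1804] yjaw 15.42 z [ 0.0018 -0.0018 -1.    ] F [-1.2548  1.1834  9.7193] M [0.1753 0.3973 0.087 ] w 0.455 
q [-0.031   1.0236  0.0464  1.7358 -0.1015  0.3827  0.3565]
```

View pics/w15.png

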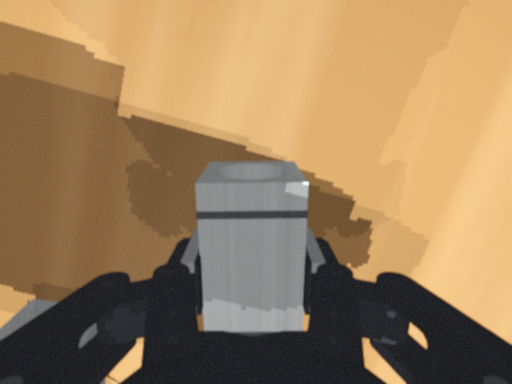

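apply_moves:
  plan:
    - {"dx":0,"dy":0,"dz":-0.2,"wx":0,"wy":0,"wz":0,"claw":0.3}
    - {"dx":0,"dy":0,"dz":-0.45,"wx":0,"wy":0,"wz":0,"claw":0.3}
    - {"dx":0,"dy":0,"dz":-0.7,"wx":0,"wy":0,"wz":0,"claw":0.3}
    - {"dx":0,"dy":0,"dz":-0.95,"wx":0,"wy":0,"wz":0,"claw":0.3}
    - {"dx":0,"dy":0,"dz":-0.95,"wx":0,"wy":0,"wz":0,"claw":0.3}

```text
time_s: 17.5
eef_pos: [0.5539, -0.0283, 0.3264]
orientation: [[-0.266, 0.964, 0.007], [0.964, 0.266, -0.002], [-0.004, 0.006, -1.0]]
ft_force: [0.5, -0.2, -4.2]
width: 0.46
```

apply_moves:
  plan:
    - {"dx":0,"dy":0,"dz":0,"wx":0,"wy":0,"wz":0,"claw":0.3}
    - {"dx":0,"dy":0,"dz":0,"wx":0,"wy":0,"wz":0,"claw":0.3}

```text
time_s: 17.7
eef_pos: [0.5531, -0.0282, 0.3208]
orientation: [[-0.266, 0.964, -0.001], [0.964, 0.266, -0.002], [-0.001, -0.002, -1.0]]
ft_force: [0.1, -0.4, -2.8]
width: 0.456
```

Run:
```python
from h import *
im=shot('wrist','w16.png')
st()
def side(psi):
    a=np.radians(psi); z=np.array([np.cos(a),np.sin(a),0]); x=np.array([0,0,1.]); return np.stack([x,np.cross(z,x),z],1)
# tilt path: carrier centre moves from above to C, tool about jaw axis
from ik import ik
o=robot.get_obs(); p=o['eef_pos'];R=o['orientation']; q=o['joints']
c0=p+.155*R[:,2]; C=np.array([.46,.06,.34]); R1=side(103)
rv=Ro.from_matrix(R.T@R1).as_rotvec(); print(np.degrees(rv))
for i in range(0,11):
    f=i/10; Rf=R@Ro.from_rotvec(rv*f).as_matrix(); c=c0+(C-c0)*f; x=c-.155*Rf[:,2]
    q,e,ea=ik(x,Rf,q,.01); print(f,x.round(3),q.round(2),round(e,4),round(ea,2))
```

```text
t 17.75 pos [ 0.5531 -0.0282  0.3206] yjaw 15.4 z [-0.0018 -0.002  -1.    ] F [-0.4167 -0.9242 -2.8026] M [0.0171 0.0365 0.0349] w 0.462 
q [-0.0497  0.7909  0.0816  1.6682 -0.0883  0.6879  0.345 ]
[-1.989  90.069   1.7894]
0.0 [ 0.553 -0.028  0.321] [-0.05  0.79  0.08  1.67 -0.09  0.69  0.35] 0.0 0.0
0.1 [ 0.55  -0.043  0.336] [ 0.08  0.78 -0.03  1.63 -0.18  0.79  0.45] 0.0 0.0
0.2 [ 0.546 -0.057  0.348] [ 0.19  0.78 -0.13  1.59 -0.26  0.9   0.53] 0.0 0.0
0.3 [ 0.542 -0.07   0.356] [ 0.29  0.8  -0.21  1.55 -0.34  1.01  0.6 ] 0.0 0.0
0.4 [ 0.538 -0.081  0.361] [ 0.37  0.83 -0.28  1.52 -0.41  1.11  0.66] 0.0 0.0
0.5 [ 0.533 -0.091  0.362] [ 0.44  0.87 -0.34  1.5  -0.48  1.2   0.7 ] 0.0 0.0
0.6 [ 0.527 -0.097  0.361] [ 0.5   0.91 -0.39  1.49 -0.55  1.28  0.73] 0.0 0.0
0.7 [ 0.52  -0.101  0.358] [ 0.56  0.96 -0.45  1.5  -0.61  1.35  0.76] 0.0 0.0
0.8 [ 0.513 -0.101  0.353] [ 0.6   1.01 -0.5   1.51 -0.68  1.4   0.79] 0.0 0.0
0.9 [ 0.504 -0.098  0.347] [ 0.63  1.06 -0.55  1.54 -0.74  1.45  0.82] 0.0 0.0
1.0 [ 0.495 -0.091  0.34 ] [ 0.65  1.12 -0.59  1.59 -0.8   1.48  0.86] 0.0 0.0
```

View pics/w16.png

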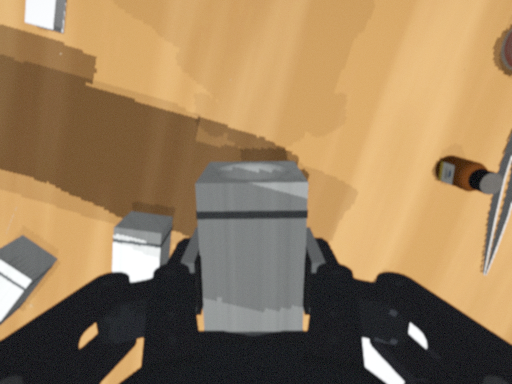

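```bash
cat >> h.py <<'E'
def side(psi):
    a=np.radians(psi); z=np.array([np.cos(a),np.sin(a),0]); x=np.array([0,0,1.]); return np.stack([x,np.cross(z,x),z],1)
def tilt(C,R1,n):
    o=robot.get_obs(); p=o['eef_pos'];R=o['orientation']
    c0=p+.155*R[:,2]; C=np.array(C); rv=Ro.from_matrix(R.T@R1).as_rotvec()
    P=p;RR=R
    for i in range(1,n+1):
        f=i/n; Rf=R@Ro.from_rotvec(rv*f).as_matrix(); x=c0+(C-c0)*f-.155*Rf[:,2]
        print('d',(RR.T@(x-P)/.15).round(3),'w',(Ro.from_matrix(RR.T@Rf).as_rotvec()/np.pi).round(4),'->',x.round(3)); P=x;RR=Rf
E
python3 - <<'E'
from h import *
tilt([.46,.06,.34],side(103),3)
E
```

```text
d [-0.273 -0.162 -0.249] w [-0.0037  0.1668  0.0033] -> [ 0.541 -0.074  0.358]
d [-0.113 -0.162 -0.077] w [-0.0037  0.1668  0.0033] -> [ 0.522 -0.1    0.359]
d [-0.06  -0.165  0.152] w [-0.0037  0.1668  0.0033] -> [ 0.495 -0.091  0.34 ]
```

apply_moves:
  plan:
    - {"dx":-0.27,"dy":-0.16,"dz":-0.25,"wx":-0.0037,"wy":0.1668,"wz":0.0033,"claw":0.3}
    - {"dx":-0.27,"dy":-0.16,"dz":-0.25,"wx":-0.0037,"wy":0.1668,"wz":0.0033,"claw":0.3}
    - {"dx":-0.27,"dy":-0.16,"dz":-0.25,"wx":-0.0037,"wy":0.1668,"wz":0.0033,"claw":0.3}
    - {"dx":-0.27,"dy":-0.16,"dz":-0.25,"wx":-0.0037,"wy":0.1668,"wz":0.0033,"claw":0.3}
    - {"dx":-0.27,"dy":-0.16,"dz":-0.25,"wx":-0.0037,"wy":0.1668,"wz":0.0033,"claw":0.3}

```text
time_s: 18.25
eef_pos: [0.5408, -0.0751, 0.3577]
orientation: [[-0.219, 0.968, -0.121], [0.837, 0.25, 0.487], [0.501, 0.006, -0.865]]
ft_force: [-0.6, -0.5, -2.9]
width: 0.459
```

Run:
```python
from h import *
st(); tilt([.46,.06,.34],side(103),2)
```

```text
t 18.25 pos [ 0.5408 -0.0751  0.3577] yjaw 14.5 z [-0.1207  0.4867 -0.8652] F [-0.6421 -0.5225 -2.8665] M [-0.8093 -0.2346  0.0066] w 0.459 
q [ 0.3162  0.7937 -0.2451  1.5649 -0.3677  1.0288  0.6078]
d [-0.109 -0.161 -0.076] w [-0.0033  0.1664  0.003 ] -> [ 0.522 -0.1    0.359]
d [-0.058 -0.164  0.154] w [-0.0033  0.1664  0.003 ] -> [ 0.495 -0.091  0.34 ]
```

apply_moves:
  plan:
    - {"dx":-0.11,"dy":-0.16,"dz":-0.075,"wx":-0.0035,"wy":0.1665,"wz":0.003,"claw":0.3}
    - {"dx":-0.11,"dy":-0.16,"dz":-0.075,"wx":-0.0035,"wy":0.1665,"wz":0.003,"claw":0.3}
    - {"dx":-0.11,"dy":-0.16,"dz":-0.075,"wx":-0.0035,"wy":0.1665,"wz":0.003,"claw":0.3}
    - {"dx":-0.11,"dy":-0.16,"dz":-0.075,"wx":-0.0035,"wy":0.1665,"wz":0.003,"claw":0.3}
    - {"dx":-0.11,"dy":-0.16,"dz":-0.075,"wx":-0.0035,"wy":0.1665,"wz":0.003,"claw":0.3}

```text
time_s: 18.75
eef_pos: [0.5228, -0.0991, 0.3589]
orientation: [[-0.125, 0.971, -0.204], [0.487, 0.239, 0.84], [0.865, 0.006, -0.502]]
ft_force: [-0.6, -0.4, -3.0]
width: 0.46
```

Run:
```python
from h import *
st(); tilt([.46,.06,.34],side(103),1)
shot('scene','s2.png')
```

```text
t 18.75 pos [ 0.5228 -0.0991  0.3589] yjaw 13.83 z [-0.2038  0.8403 -0.5024] F [-0.6261 -0.364  -2.9582] M [-1.4382 -0.3196  0.0412] w 0.46 
q [ 0.532   0.9035 -0.4468  1.5454 -0.608   1.2992  0.7404]
d [-0.059 -0.168  0.146] w [-0.004   0.1675  0.0031] -> [ 0.495 -0.091  0.34 ]
```

View pics/s2.png

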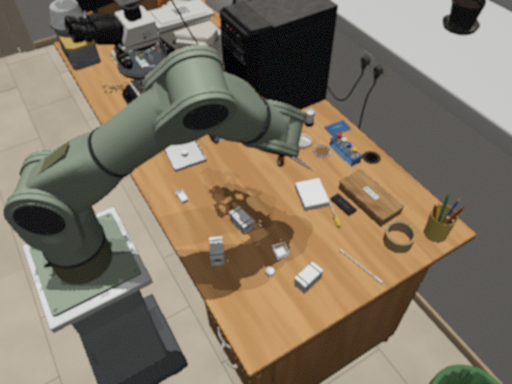

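apply_moves:
  plan:
    - {"dx":-0.06,"dy":-0.17,"dz":0.145,"wx":-0.004,"wy":0.1675,"wz":0.003,"claw":0.3}
    - {"dx":-0.06,"dy":-0.17,"dz":0.145,"wx":-0.004,"wy":0.1675,"wz":0.003,"claw":0.3}
    - {"dx":-0.06,"dy":-0.17,"dz":0.145,"wx":-0.004,"wy":0.1675,"wz":0.003,"claw":0.3}
    - {"dx":-0.06,"dy":-0.17,"dz":0.145,"wx":-0.004,"wy":0.1675,"wz":0.003,"claw":0.3}
    - {"dx":-0.06,"dy":-0.17,"dz":0.145,"wx":-0.004,"wy":0.1675,"wz":0.003,"claw":0.3}

```text
time_s: 19.3
eef_pos: [0.4947, -0.0906, 0.3405]
orientation: [[-0.001, 0.974, -0.226], [0.001, 0.226, 0.974], [1.0, 0.001, -0.001]]
ft_force: [-0.2, 1.2, -2.8]
width: 0.46
```

apply_moves:
  plan:
    - {"dx":0,"dy":0,"dz":0,"wx":0,"wy":0,"wz":0,"claw":0.3}
    - {"dx":0,"dy":0,"dz":0,"wx":0,"wy":0,"wz":0,"claw":0.3}
    - {"dx":0,"dy":0,"dz":0,"wx":0,"wy":0,"wz":0,"claw":0.3}

```text
time_s: 19.6
eef_pos: [0.4948, -0.0908, 0.3418]
orientation: [[-0.004, 0.974, -0.226], [0.001, 0.226, 0.974], [1.0, 0.003, -0.002]]
ft_force: [0.4, -0.2, -2.6]
width: 0.461
```

Run:
```python
from h import *
o=st(); print(o['orientation']); tilt([.46,.06,.34],side(103),1)
for n in ('wrist','top','scene'): 
    im=shot(n,n+'3.png')
    if n!='wrist': print(n,topix(im,[(.46,.06,.34),(.46,.06,.378)]))
t=cv2.imread('pics/top3.png')
cv2.imwrite('pics/top3b.png',cv2.resize(t,(800,600),interpolation=cv2.INTER_CUBIC))
```

```text
t 19.6 pos [ 0.4948 -0.0908  0.3418] yjaw 13.06 z [-0.2259  0.9741 -0.0022] F [ 0.4349 -0.1658 -2.611 ] M [-1.6073 -0.3504  0.0167] w 0.461 
q [ 0.6522  1.0563 -0.6267  1.6571 -0.8379  1.4449  0.8523]
[[-0.0039  0.9741 -0.2259]
 [ 0.0013  0.226   0.9741]
 [ 1.      0.0035 -0.0022]]
d [-0.012 -0.    -0.002] w [-0.0003  0.0007  0.0011] -> [ 0.495 -0.091  0.34 ]
top [[183.3109 230.6849]
 [178.9975 231.716 ]]
scene [[200.0752 110.2807]
 [198.7079  99.7359]]
```

View pics/wrist3.png

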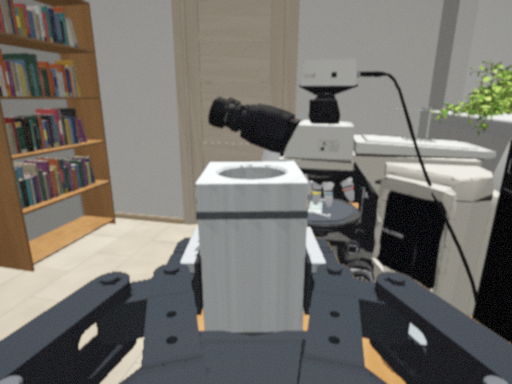

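View pics/top3b.png

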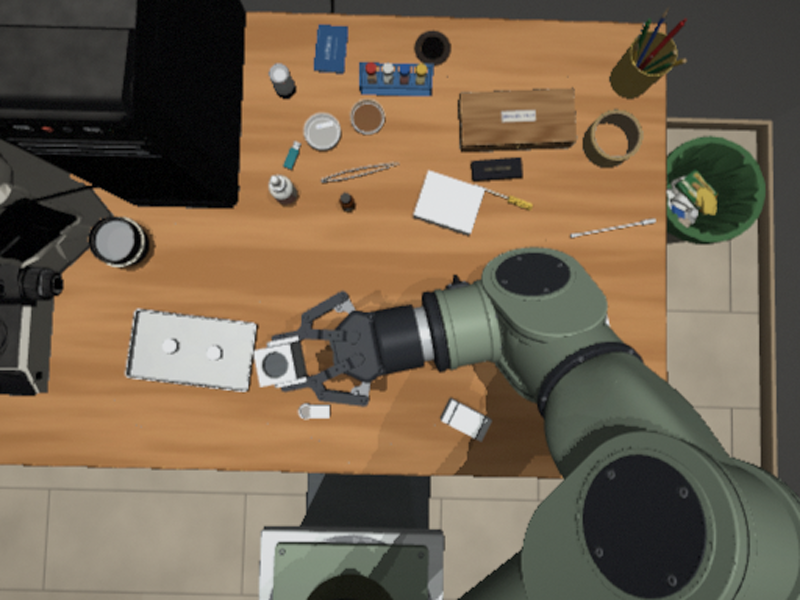

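apply_moves:
  plan:
    - {"dx":0,"dy":0,"dz":0,"wx":0,"wy":0,"wz":0,"claw":0.3}
    - {"dx":0,"dy":0,"dz":0,"wx":0,"wy":0,"wz":0,"claw":0.3}
    - {"dx":0,"dy":0,"dz":0,"wx":0,"wy":0,"wz":0,"claw":0.3}
    - {"dx":0,"dy":0,"dz":0,"wx":0,"wy":0,"wz":0,"claw":0.3}
    - {"dx":0,"dy":0,"dz":0,"wx":0,"wy":0,"wz":0,"claw":0.3}

```text
time_s: 20.25
eef_pos: [0.4948, -0.0911, 0.3414]
orientation: [[-0.003, 0.974, -0.225], [-0.002, 0.225, 0.974], [1.0, 0.003, 0.001]]
ft_force: [0.4, -1.1, -2.3]
width: 0.459
```

Run:
```python
from h import *
o=st(); print(o['orientation'][:,0],np.abs(o['dq']).max())
print(robot.close_job())
```

```text
t 20.25 pos [ 0.4948 -0.0911  0.3414] yjaw 13.02 z [-0.2253  0.9743  0.001 ] F [ 0.4163 -1.0991 -2.2975] M [-1.5733 -0.3373 -0.0358] w 0.459 
q [ 0.6533  1.0579 -0.6276  1.6571 -0.8388  1.4459  0.8526]
[-0.0028 -0.0016  1.    ] 0.0014809862473636351
the job is handed in; nothing more can be done
None
```

The job is done and handed in at 20.25 s, of 64 s allowed. Two stubs lie flat in the tray, and the arm holds the leftmost carrier with its bore pointing up.

- **Stubs:** The last overhead picture shows both in the tray, let go. They went in before I touched the carrier. The first grasp of the second stub closed above it and missed; the stub did not move, and a second grasp 11 mm lower held it. The third stub I left alone. It still lay on the desk in a scene picture taken before the last turn, but the arm hid it in the final overhead picture.
- **Carrier:** The wrist picture showed the bore at the carrier's left end before I picked it up. The final wrist and overhead pictures show it facing up.
- **Final pose:** The carrier's centre is about 34 cm above the desk. The bore axis is within about 0.2° of vertical going by the tool's orientation, the joints are still and the grip width is steady.
- **Other things:** In the last overhead picture the ones not hidden by the arm had not moved. The glass box was out of its sight, last seen in place in that same scene picture. The largest force reading was about 12 N, from the fingertips while gripping the first stub.

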